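# Clamp the lid on a bail-top bearing canister

### The arm

A 6-joint arm with a two-finger parallel gripper is mounted at the origin on a cart in front of the work surface, level with it; the furniture and walls round the work are solid. World frame = base frame: x ahead of the robot, y to its left, z up, the work surface at z = 0. Lengths are in m, angles in degrees, forces in N, time in s.
With the tool pointing down it reaches from about 0.375 to 0.9 m from the base axis. Payload 3.1 kg.
Tool frame: the origin (TCP) lies midway between the tips of the shut fingers; the grasp point (between the pads) lies 19 mm behind it; z points along the fingers, y is the line along which they close (so a half turn about z gives the same grasp; the last joint's range is limited). The gripper opens to 87 mm and grips with 3 to 60 N. Pads are 19 mm wide; open, the fingers measure 117 mm over their backs; the gripper's body (75 mm by 190 mm) begins 51 mm behind the grasp point.
Start: joints at [66.263, 30.224, 82.088, -0, 67.689, -10.227], TCP at [0.146, 0.608, 0.223] pointing down, gripper open.
Joint ranges: [-176.69, 176.69], [-43.24, 126.21], [12.49, 139.97], [-82, 262], [0, 151.66], [-163.58, 163.58]. Speed limits (degrees/s): [159.86, 159.86, 180, 180, 180, 180].

### API

Orientations are given as a 3x3 rotation matrix whose columns are the frame's x, y, z axes.
In Python, from rig import read_state, capture, camera_info, hand_in gives the robot as it stands.
- The arm moves only by the tool drive_tool, never from a script. Its argument "motion" is a list of rows, each a list of 2 entries, a list of its own where there are three numbers: the shift along the tool's x, y, z in mm, then the turn, a rotation vector about the tool's x, y, z in rad. A call has 1 to 5 rows; each row shifts and turns the commanded pose from where the row before left it, along the tool's axes as they then stand; what a row does not reach is not made up. A row lasts 1/10 s, in which the tool goes at most 50 mm and 8.59 degrees, less where a joint would pass 70% of its speed; a pose out of reach is approached as far as the arm can. A call is refused whole if a number of a shift passes 50 or a number of a turn 0.15, either way. A call with a gripper value outside its range is refused whole. "gripper" is the opening, from 0 (shut) to 1 (fully open), set as the call begins (left out, the last holds). The fingers move at their own pace and stop on an object; the grip force is fixed at half the most. Time passes only in rows, so rows that do not move let the fingers close. It gives the time, the measured TCP pose, the force, the opening and the grip force at its end, in the units of the state.
- read_state(): the state, without advancing time (a new reading comes with each control period).
- capture(name): name is "side" or "top" or "wrist"; returns the picture (420x560x3 uint8, red, green, blue); there is no depth.
- camera_info(name): a dict with "fovy" (degrees; the focal length in pixels is half the picture's height over the tangent of half this angle, whatever the lens; pixels are square), "cx", "cy" (the principal point, pixels), "xyz" and "orientation" of the camera in the world; the wrist camera has in their place "T_tool_cam" (4x4, takes a point from camera to tool coordinates, whose origin is the TCP and whose axes are the flange's). Camera axes: x right, y down, z forward; pixel columns grow to the right and rows downward; lengths in m; the calibration is good to about 2 mm. A picture is of the moment at which its call begins: read the wrist's pose just before it. camera_info takes no time and is no camera call.
- hand_in(): hands the job in; it is judged then, once.
The state is a dict: "time_s": time; "joint_positions": joint angles; "qvel": joint speeds; "tau": joint torques, N m; "position": TCP position; "tcp_rot": TCP orientation; "force": force on the tool from outside, world axes, zero at the start; "moment": the same for the moment, N m; "opening": opening from 0.0 (shut) to 1.0 (fully open); "grasp_force": force on a finger pad.
Only numpy, scipy, OpenCV 4.12 (cv2) and the standard library are available. Lean on these libraries where they do the work, as an engineer would, in place of code of your own. Each camera call takes 0.05 s, during which the arm holds its last target. There are 200 camera calls.

### The job

The cleaned bearing is back in its canister; seal it in against dust. Set the loose saddle lid squarely on the canister's mouth, bring the wire bail up from behind and over the lid until its cross rod lies in the groove of the saddle, then swing the front lever all the way down past its dead centre, so that the bail stays clamped on the lid by itself and squeezes the rubber seal. Let go of everything, and leave the grease tin, pliers and brush where they are.

Things in the scene. Friction and masses are not known exactly. Their poses are not given: they have to be found in the camera images.
- canister: Round steel canister, 92 mm in diameter, 126 mm tall to the rim, on a 108 mm foot 8 mm thick, fast on the bench; a ball bearing lies inside. Origin: centre of the underside, z up, x to its back (where the bail is parked), -x to its front (where the lever is), y along the hinge pins. Lever arms pass at y = +-53 mm, bail legs at +-59 mm.
- mouth (a point): Centre of the canister's mouth, level with the top of the free rubber seal, 130 mm above the bench. The mouth is 80 mm wide inside.
- lid: Loose steel lid, 90 mm in diameter, 0.18 kg, lying right way up. Origin: centre of the underside, z up. Spigot 74 mm wide, z 0 to 7 mm, enters the mouth with 3 mm play all round; flange z 7 to 11 mm rests on the seal (origin then 123 mm above the bench); on it a saddle block, 28 mm (x) by 36 mm (y), up to z 40 mm, to be gripped across its 36 mm.
- saddle (a point): On the lid, 41 mm above its origin: where the centre of the bail's rod lies when it rests in the groove. The groove, 12 mm wide and 3 mm deep between two round lips, runs along the lid's y; when the lid is on it must run along the canister's y (either way round, within about 0.08 rad), as the bail's rod does.
- lever (a joint): Lever angle, rad, about the canister's y: 0 = fully down at the front on its stop, up to 1.62 = raised. Dead centre at 0.26; below that a clamped lever pulls itself shut. Stiff (0.08 N m), it stays where it is left; clamping takes 3 to 7 N at the tab. It also carries the bail on an 18 mm crank: raising it gives the bail slack. With the rod in the groove and the seal still free it reads 1.0 to 1.2.
- lever_pivot (a point): Midway between the two lever pins, on the lever's hinge axis, 90 mm above the bench on the canister's axis.
- lever_tab (a point): Middle of the lever's flat thumb tab: 24 mm wide (y), 30 mm long, 4 mm thick, on the 107 mm wide U of wire. At lever 0 it is level, 83 mm in front of and 59 mm below lever_pivot (31 mm above the bench), its free end to the front; raised, it points up. It swings on a 102 mm radius about lever_pivot and can be pinched across its width from above, turning between the pads.
- bail (a joint): Bail angle relative to the lever, rad, about the canister's y, growing to the back. The bail leans back from upright by lever + bail - 0.06 rad. At the start it leans far back behind the canister; stiff (0.055 N m), it stays where it is left. With lever and bail both 0 its rod stands on the canister's axis.
- bail_pivot (a point): Midway between the bail's two pins on the lever's cranks; the bail turns about it. In the canister's frame at lever angle a it lies 18 mm from lever_pivot, at x = 18 sin(0.26 - a), z = -18 cos(0.26 - a) mm: 4.7 mm behind and 17.4 mm below it at a = 0, about 18 mm in front of it when raised. With the lever raised the rod passes about 7 mm above its place in the groove and is then lowered into it.
- bail_bar (a point): Middle of the bail's rod, 8 mm thick and 44 mm long along y, 88 mm from bail_pivot; this lies in the saddle's groove.
- bail_tab (a point): Middle of the bail's flat finger tab, 22 mm wide (y), 32 mm long, 4 mm thick, standing straight out from the rod away from bail_pivot; this point is 24 mm from bail_bar. It can be pinched across its width from above and turns between the pads as the bail swings.
- seal (a joint): How far the rubber sealing ring in the rim is squeezed, m: 0 = free, at most 0.005. It is a spring of about 9 N/mm; a clamped lid squeezes it by about 3 to 4 mm.
- grease_tin: Bystander: open steel grease tin, 76 mm in diameter, 42 mm tall. Origin: centre of its underside.
- pliers: Bystander: grey combination pliers, 168 mm long, 18 mm thick, lying flat. Origin: centre of the underside.
- brush: Bystander: flat brush with a wooden handle, 204 mm long, 13 mm thick, lying flat. Origin: centre of the underside.
Not all that is in view belongs to the job. Of the things like the lid, leave any that is red; of the rest the smaller one is meant.

How it is judged (in metres and radians):
On the way, in this order (a step that is already met when the one before it is completed fails the run):
1. the lid sits level on the mouth, its spigot inside (horizontal distance between lid and mouth below 0.006 m and z of lid in the frame of canister between 0.118 and 0.132 m and angle between lid's own z axis and vertical below 0.05 rad), for 0.2 s.
2. the bail's cross rod lies in the groove of the lid's saddle (all of step 1 and x of bail_bar in the frame of saddle between -0.006 and 0.006 m and z of bail_bar in the frame of saddle between -0.005 and 0.0025 m), for 0.2 s.
At the end, for the whole second after the job is handed in: The lid sits level (0.05 rad) and centred (6 mm) on the mouth, spigot inside; the rod lies in the saddle groove (6 mm of its middle line, not riding on a lip); the lever is down past dead centre (below 0.1 rad) and holds by itself; the seal is squeezed over 1.5 mm; all at rest (all of step 2 and value of joint lever below 0.1 rad and value of joint seal above 0.0015 m and linear speed of lid below 0.01 m/s and velocity of joint lever between -0.1 and 0.1 rad/s); the robot touches nothing.
It fails at once if the grease tin was pushed more than 3 cm (distance of grease_tin from where it was at the start of the episode above 0.03 m).
It fails at once if the pliers was pushed more than 3 cm (distance of pliers from where it was at the start of the episode above 0.03 m).
It fails at once if the brush was pushed more than 3 cm (distance of brush from where it was at the start of the episode above 0.03 m).
It also fails if it takes over 64 s, if anything falls off the work surface, if the arm or the gripper's body presses on something with over 40 N, if the wrist force passes 120 N, or if a joint passes its speed limit or range.

## Working session

There is one attempt and no reset: what is moved stays moved. The work goes in short steps, Python scripts to look and compute and a tool call to move; the robot and the scene stay as the last step left them, time stands still between calls to the robot, and variables do not carry over. Pictures are saved under pics/ and viewed, at most 10 in all, crops included, and the job is handed in when it is done.

Besides the shell and the picture viewer there is one more tool, called after "Call:" in YAML: its name, and indented under it one key for each argument. drive_tool: Moves the arm, as the interface text tells. Its arguments: {"type":"object","properties":{"motion":{"type":"array","items":{"type":"array"}},"gripper":{"type":"number"}},"required":["motion"]}

```bash
ls; mkdir -p pics
python3 - <<'E'
from rig import *
import cv2,numpy as np
for n in("top","side"):
    cv2.imwrite(f"pics/{n}0.png",capture(n)[:,:,::-1])
for n in("top","side","wrist"):print(n,camera_info(n))
print(read_state())
E
```

```text
pics
top {'fovy': 50.17935126935758, 'cx': 276.1192601010172, 'cy': 205.96427829809252, 'xyz': array([ 0.34696492, -0.02593   ,  1.15469448]), 'orientation': array([[ 0.01462366, -0.98058892,  0.19552884],
       [-0.99987834, -0.01540253, -0.00246345],
       [ 0.00542727, -0.19546903, -0.98069486]])}
side {'fovy': 56.60789024270048, 'cx': 277.6243666437756, 'cy': 208.0692552964704, 'xyz': array([ 0.12722125, -0.77036715,  0.49212833]), 'orientation': array([[ 0.86648948, -0.19307309,  0.46034636],
       [-0.49918875, -0.33986392,  0.79705903],
       [ 0.00256447, -0.92044299, -0.39086843]])}
wrist {'fovy': 69.35127517653515, 'cx': 280.65100562340626, 'cy': 207.9889853256332, 'T_tool_cam': array([[ 5.48171807e-05, -9.64099106e-01, -2.65542672e-01,
         7.26983082e-02],
       [ 9.99999997e-01,  4.01092265e-05,  6.08109839e-05,
        -5.10045779e-04],
       [-4.79771040e-05, -2.65542675e-01,  9.64099106e-01,
        -1.61797951e-01],
       [ 0.00000000e+00,  0.00000000e+00,  0.00000000e+00,
         1.00000000e+00]])}
{'time_s': 0.1, 'joint_positions': array([ 6.62610815e+01,  3.02724593e+01,  8.21474152e+01, -9.29859866e-04,
        6.76905631e+01, -1.02274367e+01]), 'qvel': array([-0.09577701, -0.14315591, -0.16505067,  0.02546786,  0.02285827,
       -0.06612438]), 'tau': array([ 1.52317502e-04, -4.40988672e+01, -1.77150714e+01,  6.35200460e-02,
        5.33393794e-02, -4.58436489e-05]), 'position': array([0.14573702, 0.6071037 , 0.2216912 ]), 'tcp_rot': array([[-9.72324437e-01,  2.33633489e-01, -7.62208851e-04],
       [ 2.33634503e-01,  9.72322881e-01, -1.77045683e-03],
       [ 3.27475098e-04, -1.89953673e-03, -9.99998142e-01]]), 'force': array([ 0.24002127, -0.3909434 , -1.13806112]), 'moment': array([-0.02188954, -0.03186649, -0.00354911]), 'grasp_force': 0.0, 'opening': 0.9995217994430129}
```

View pics/top0.png

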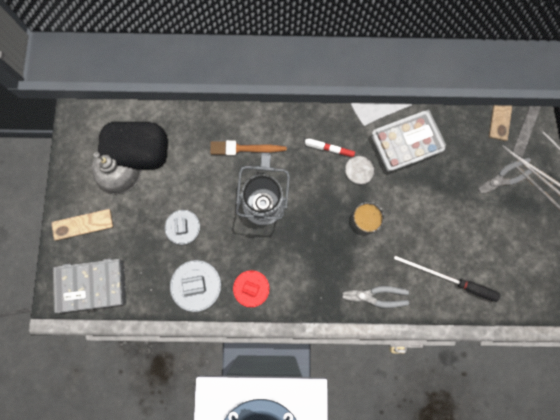

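View pics/side0.png

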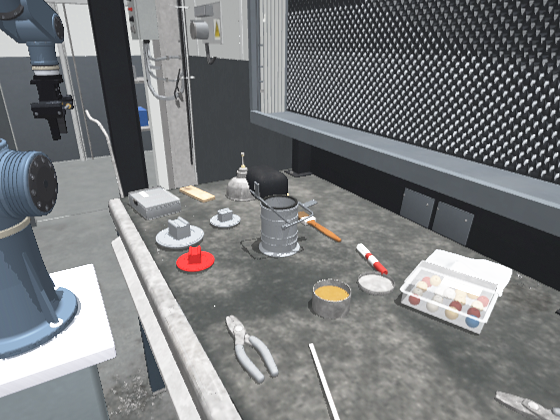

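The lid candidates in the top view are: grey small disc (182,226), grey larger disc (195,286), red disc (251,289), and a plain disc without a saddle (360,170). I choose (182,226), and will check it and the canister in close crops.

Run:
```python
import cv2,numpy as np
t=cv2.imread("pics/top0.png");s=cv2.imread("pics/side0.png")
a=cv2.resize(t[145:250,155:305],None,fx=5.3,fy=5.3,interpolation=cv2.INTER_CUBIC)
b=cv2.resize(s[170:270,200:330],None,fx=6,fy=6,interpolation=cv2.INTER_CUBIC)
cv2.imwrite("pics/a.png",a);cv2.imwrite("pics/b.png",b);print(a.shape,b.shape)
```

```text
(556, 795, 3) (600, 780, 3)
```

View pics/a.png

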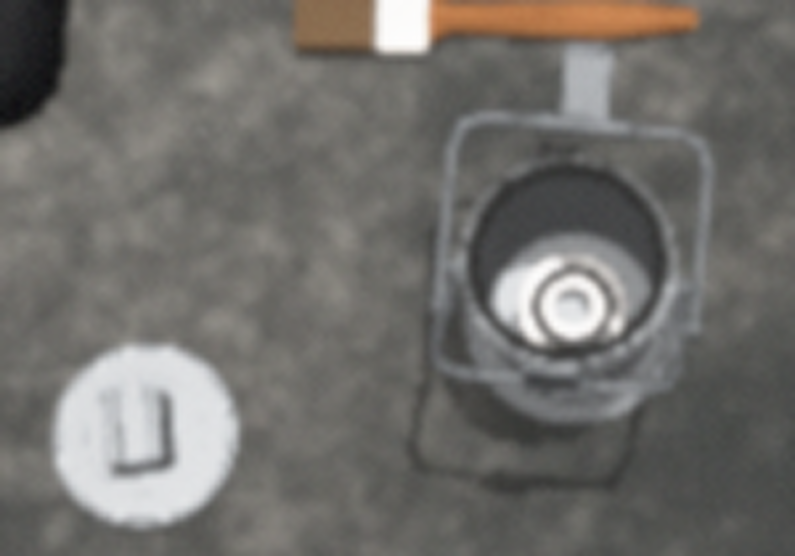

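View pics/b.png

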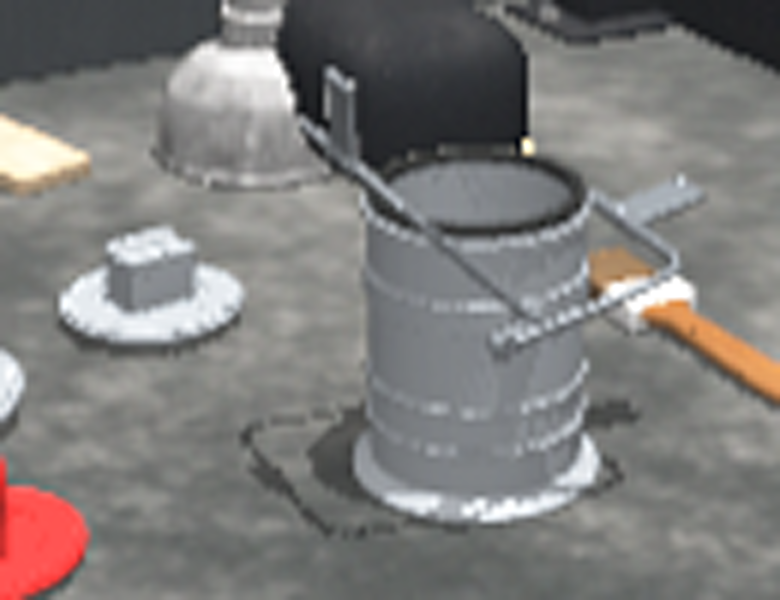

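Top crop: the small grey lid is at (182.4,227) with its groove near image-vertical; canister mouth at (262,194), lever raised in front (tab stands up), bail leaning back with its tab at (265,160), the brush just beyond. It is the smaller grey saddle lid, so the choice holds. Now the measurements.

```bash
cat > h.py <<'E'
from rig import *
import cv2,numpy as np
np.set_printoptions(precision=4,suppress=True)
def cam(n,st=None):
    i=camera_info(n)
    if n=="wrist":
        T=np.eye(4);T[:3,:3]=st["tcp_rot"];T[:3,3]=st["position"];T=T@i["T_tool_cam"];R,p=T[:3,:3],T[:3,3]
    else: R,p=i["orientation"],i["xyz"]
    return R,p,210/np.tan(np.radians(i["fovy"]/2)),i["cx"],i["cy"]
def ray(c,uv):
    R,p,f,cx,cy=c;d=R@np.array([(uv[0]-cx)/f,(uv[1]-cy)/f,1]);return p,d
def onz(c,uv,z):
    p,d=ray(c,uv);return p+d*(z-p[2])/d[2]
def proj(c,X):
    R,p,f,cx,cy=c;q=R.T@(np.asarray(X)-p);return np.array([f*q[0]/q[2]+cx,f*q[1]/q[2]+cy])
def two(c1,u1,c2,u2):
    p,d=ray(c1,u1);q,e=ray(c2,u2);s=np.linalg.lstsq(np.c_[d,-e],q-p,rcond=None)[0]
    a,b=p+d*s[0],q+e*s[1];return (a+b)/2,np.linalg.norm(a-b)
E
python3 - <<'E'
from h import *
t=cv2.imread("pics/top0.png");T=cam("top");S=cam("side")
# lid flange
g=cv2.cvtColor(t,cv2.COLOR_BGR2GRAY)
m=np.zeros_like(g);m[205:250,160:205]=(g[205:250,160:205]>125)*255
c=max(cv2.findContours(m,0,1)[0],key=cv2.contourArea)
P=np.array([onz(T,p[0],.010) for p in cv2.convexHull(c)])
A=np.c_[2*P[:,:2],np.ones(len(P))];x=np.linalg.lstsq(A,(P[:,:2]**2).sum(1),rcond=None)[0]
print("lid",x[:2],"r",np.sqrt(x[2]+x[0]**2+x[1]**2))
ca=lambda x,y:(155+(x+.5)/5.3-.5,145+(y+.5)/5.3-.5)
cb=lambda x,y:(200+(x+.5)/6-.5,170+(y+.5)/6-.5)
print("saddle top edges",[onz(T,ca(*p),.04) for p in((108,390),(165,390),(170,465),(113,470))])
print("mouth",onz(T,ca(568,262),.13),[onz(T,ca(*p),.13)[:2] for p in((468,262),(668,262),(568,165),(568,358))])
print("bailtab root/end",onz(T,ca(588,122),.1),onz(T,ca(588,45),.11))
print("bail corners",[onz(T,ca(*p),.1)[:2] for p in((465,118),(700,138))])
print("lever corners",[onz(T,ca(*p),.17)[:2] for p in((440,365),(680,385))])
print("bailtab2",*two(T,ca(588,45),S,cb(700,185)),"leverTab",*two(T,ca(553,378),S,cb(340,70)),*two(T,ca(553,378),S,cb(345,150)))
E
```

```text
lid [0.5197 0.2138] r 0.04719735303269632
saddle top edges [array([0.5339, 0.2254, 0.04  ]), array([0.5343, 0.1984, 0.04  ]), array([0.4984, 0.1941, 0.04  ]), array([0.4956, 0.2208, 0.04  ])]
mouth [0.5792 0.0055 0.13  ] [array([0.5785, 0.0497]), array([ 0.5799, -0.0387]), array([0.6235, 0.0064]), array([0.5361, 0.0046])]
bailtab root/end [ 0.6522 -0.0014  0.1   ] [ 0.686  -0.0009  0.11  ]
bail corners [array([0.6532, 0.0553]), array([ 0.6454, -0.053 ])]
lever corners [array([0.5249, 0.0572]), array([ 0.5179, -0.0439])]
bailtab2 [ 0.6863 -0.0015  0.1124] 0.0024559950928179403 leverTab [0.5174 0.0084 0.1911] 0.002225853061615952 [0.5219 0.0103 0.1564] 0.001321049816790494
```

Call:
drive_tool:
  motion:
    - [[-38,-24.5,-2.5],[0,0,0]]
    - [[-38,-24.5,-2.5],[0,0,0]]
    - [[-38,-24.5,-2.5],[0,0,0]]
    - [[-38,-24.5,-2.5],[0,0,0]]
    - [[-38,-24.5,-2.5],[0,0,0]]

```text
time_s: 0.6
position: [0.3028, 0.4426, 0.2348]
tcp_rot: [[-0.972, 0.233, -0.0], [0.233, 0.972, -0.001], [0.0, -0.001, -1.0]]
force: [0.7, 0.2, 0.2]
opening: 1.002
grasp_force: 0.0
```

Call:
drive_tool:
  motion:
    - [[-38,-24.5,-2.5],[0,0,0]]
    - [[-38,-24.5,-2.5],[0,0,0]]
    - [[-38,-24.5,-2.5],[0,0,0]]
    - [[-38,-24.5,-2.5],[0,0,0]]
    - [[-38,-24.5,-2.5],[0,0,0]]

```text
time_s: 1.1
position: [0.459, 0.2791, 0.2474]
tcp_rot: [[-0.972, 0.234, -0.001], [0.234, 0.972, -0.0], [0.001, -0.0, -1.0]]
force: [0.3, 1.3, -0.4]
opening: 0.998
grasp_force: 0.0
```

Call:
drive_tool:
  motion:
    - [[-38,-24.5,-2.5],[0,0,0]]
    - [[-38,-24.5,-2.5],[0,0,0]]
    - [[0,0,0],[0,0,0.15]]
    - [[0,0,0],[0,0,0.15]]
    - [[0,0,0],[0,0,0.15]]

```text
time_s: 1.6
position: [0.5207, 0.2145, 0.2519]
tcp_rot: [[-0.769, 0.639, -0.001], [0.639, 0.769, -0.0], [0.001, -0.001, -1.0]]
force: [0.0, -0.6, 0.7]
opening: 0.996
grasp_force: 0.0
```

Call:
drive_tool:
  motion:
    - [[0,0,0],[0,0,0.15]]
    - [[0,0,0],[0,0,0.15]]
    - [[0,0,0],[0,0,0.15]]
    - [[0,0,0],[0,0,0.15]]
    - [[0,0,0],[0,0,0.15]]

```text
time_s: 2.1
position: [0.5203, 0.2152, 0.2521]
tcp_rot: [[-0.128, 0.992, -0.001], [0.992, 0.128, -0.0], [-0.0, -0.001, -1.0]]
force: [-0.7, 0.2, -0.2]
opening: 0.997
grasp_force: 0.0
```

Call:
drive_tool:
  motion:
    - [[0,0,0],[0,0,0.015]]
    - [[0,0,0],[0,0,0]]
    - [[0,0,0],[0,0,0]]

```text
time_s: 2.4
position: [0.5205, 0.2153, 0.2524]
tcp_rot: [[-0.122, 0.993, -0.0], [0.993, 0.122, -0.0], [-0.0, -0.0, -1.0]]
force: [0.1, 0.4, -0.8]
opening: 0.998
grasp_force: 0.0
```

Run:
```python
from h import *
st=read_state();print(st["time_s"],st["position"],st["tcp_rot"])
im=capture("wrist")[:,:,::-1];cv2.imwrite("pics/w1.png",im)
np.save("w1.npy",np.c_[st["tcp_rot"],st["position"]])
```

```text
2.4 [0.5205 0.2153 0.2524] [[-0.1218  0.9926 -0.0004]
 [ 0.9926  0.1218 -0.0001]
 [-0.0001 -0.0004 -1.    ]]
```

View pics/w1.png

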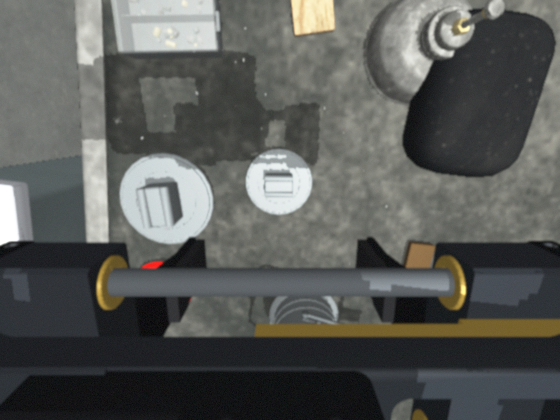

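Wrist view: small lid at (279,182) with groove nearly along image horizontal (the tool's closing line), larger grey lid at (167,198), canister half hidden below.

Run:
```python
from h import *
M=np.load("w1.npy");C=cam("wrist",dict(tcp_rot=M[:,:3],position=M[:,3]))
im=cv2.imread("pics/w1.png");g=cv2.cvtColor(im,cv2.COLOR_BGR2GRAY)
m=np.zeros_like(g);m[140:222,236:322]=(g[140:222,236:322]>140)*255
c=max(cv2.findContours(m,0,1)[0],key=cv2.contourArea)
P=np.array([onz(C,p[0],.010)[:2] for p in cv2.convexHull(c)])
A=np.c_[2*P,np.ones(len(P))];x=np.linalg.lstsq(A,(P**2).sum(1),rcond=None)[0]
print("lid",x[:2],"r",np.sqrt(x[2]+x[0]**2+x[1]**2),"px tcp",proj(C,M[:,3]),cv2.boundingRect(c))
cv2.imwrite("pics/w1c.png",cv2.resize(im[145:220,240:320],None,fx=7,fy=7,interpolation=cv2.INTER_CUBIC))
```

```text
lid [0.5185 0.2109] r 0.045347627541073236 px tcp [281.168 254.068] (245, 150, 72, 66)
```

View pics/w1c.png

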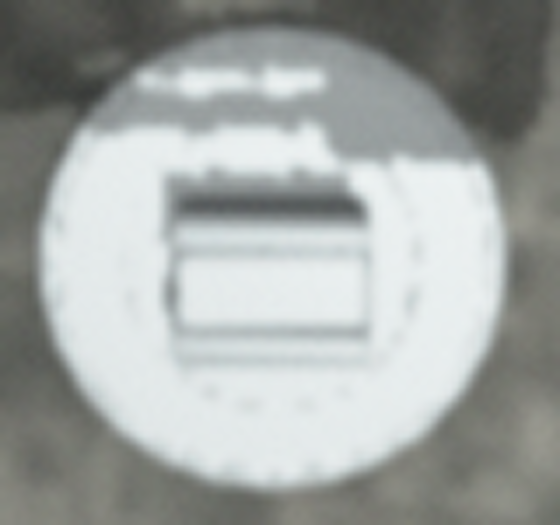

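The crop shows the disc centred at crop (273.5,257.5), saddle top centred at (272,289), groove level to within ~0.01 rad.

Run:
```python
from h import *
M=np.load("w1.npy");C=cam("wrist",dict(tcp_rot=M[:,:3],position=M[:,3]))
k=lambda x,y:(240+(x+.5)/7-.5,145+(y+.5)/7-.5)
a=onz(C,k(273.5,257.5),.010);b=onz(C,k(272,289),.04);print(a,b)
for n in((172,289),(372,289),(272,215),(272,362)):print(onz(C,k(*n),.04))
for q in(a,b):print("tool shift mm",1e3*M[:,:3].T@(q-M[:,3]))
```

```text
[0.5177 0.213  0.01  ] [0.5177 0.2128 0.04  ]
[0.4999 0.2106 0.04  ]
[0.5354 0.2149 0.04  ]
[0.5161 0.226  0.04  ]
[0.5193 0.1994 0.04  ]
tool shift mm [ -1.9218  -2.9984 242.3915]
tool shift mm [ -2.1378  -3.077  212.3916]
```

Call:
drive_tool:
  motion:
    - [[-2,-3,45],[0,0,0]]
    - [[0,0,48],[0,0,0]]
    - [[0,0,48],[0,0,0]]
    - [[0,0,48],[0,0,0]]
    - [[0,0,28],[0,0,0]]

```text
time_s: 2.95
position: [0.516, 0.2125, 0.0322]
tcp_rot: [[-0.121, 0.993, -0.005], [0.993, 0.121, -0.001], [-0.0, -0.005, -1.0]]
force: [-0.1, -0.2, -0.4]
opening: 1.0
grasp_force: 0.0
```

Call:
drive_tool:
  motion:
    - [[0,0,12],[0,0,0]]
    - [[0,0,8],[0,0,0]]
    - [[0,0,0],[0,0,0]]
    - [[0,0,0],[0,0,0]]

```text
time_s: 3.35
position: [0.5192, 0.2133, 0.0169]
tcp_rot: [[-0.12, 0.993, 0.003], [0.993, 0.12, 0.001], [0.0, 0.003, -1.0]]
force: [-0.2, 0.2, -0.4]
opening: 1.0
grasp_force: 0.0
```

Call:
drive_tool:
  motion:
    - [[0,0,0],[0,0,0]]
    - [[0,0,0],[0,0,0]]
    - [[0,0,0],[0,0,0]]
    - [[0,0,0],[0,0,0]]
    - [[0,0,0],[0,0,0]]
  gripper: 0

```text
time_s: 3.85
position: [0.518, 0.213, 0.0158]
tcp_rot: [[-0.12, 0.993, 0.0], [0.993, 0.12, 0.0], [0.0, 0.0, -1.0]]
force: [-0.1, -0.3, 0.5]
opening: 0.63
grasp_force: 0.0
```

Call:
drive_tool:
  motion:
    - [[0,0,0],[0,0,0]]
    - [[0,0,0],[0,0,0]]
    - [[0,0,0],[0,0,0]]
    - [[0,0,0],[0,0,0]]
    - [[0,0,0],[0,0,0]]

```text
time_s: 4.35
position: [0.5179, 0.2129, 0.0155]
tcp_rot: [[-0.12, 0.993, -0.0], [0.993, 0.12, -0.0], [-0.0, -0.0, -1.0]]
force: [0.4, -0.2, -0.1]
opening: 0.407
grasp_force: 30.0
```

Call:
drive_tool:
  motion:
    - [[0,0,-15],[0,0,0]]
    - [[0,0,-45],[0,0,0]]
    - [[0,0,-45],[0,0,0]]
    - [[0,0,-45],[0,0,0]]
    - [[0,0,-45],[0,0,0]]

```text
time_s: 4.85
position: [0.5171, 0.2128, 0.2119]
tcp_rot: [[-0.12, 0.993, -0.001], [0.993, 0.12, -0.0], [-0.0, -0.001, -1.0]]
force: [0.3, 1.0, -1.9]
opening: 0.417
grasp_force: 30.0
```

Call:
drive_tool:
  motion:
    - [[0,0,-40],[0,0,0]]
    - [[0,0,-30],[0,0,0]]
    - [[-38,-31,0],[0,0,0]]
    - [[-38,-31,0],[0,0,0]]
    - [[-38,-31,0],[0,0,0]]

```text
time_s: 5.35
position: [0.4377, 0.0877, 0.2804]
tcp_rot: [[-0.121, 0.993, -0.0], [0.993, 0.121, -0.0], [-0.0, -0.0, -1.0]]
force: [0.3, -1.6, -1.8]
opening: 0.409
grasp_force: 30.0
```

Call:
drive_tool:
  motion:
    - [[-38,-31,0],[0,0,0]]
    - [[-38,-31,0],[0,0,0]]
    - [[0,0,0],[0,0,-0.15]]
    - [[0,0,0],[0,0,-0.15]]
    - [[0,0,0],[0,0,-0.15]]

```text
time_s: 5.85
position: [0.386, 0.0052, 0.2804]
tcp_rot: [[-0.543, 0.84, -0.001], [0.84, 0.543, 0.0], [0.001, -0.0, -1.0]]
force: [-0.2, -0.4, -1.7]
opening: 0.408
grasp_force: 30.0
```

Call:
drive_tool:
  motion:
    - [[0,0,0],[0,0,-0.15]]
    - [[0,0,0],[0,0,-0.15]]
    - [[0,0,0],[0,0,-0.15]]
    - [[0,0,0],[0,0,-0.15]]
    - [[0,0,0],[0,0,-0.15]]

```text
time_s: 6.35
position: [0.3861, 0.0059, 0.2802]
tcp_rot: [[-0.97, 0.242, -0.001], [0.242, 0.97, 0.0], [0.001, 0.0, -1.0]]
force: [0.2, 0.5, -1.3]
opening: 0.411
grasp_force: 30.0
```

Call:
drive_tool:
  motion:
    - [[0,0,0],[0,0,-0.15]]
    - [[0,0,0],[0,0,-0.035]]
    - [[0,0,0],[0,0,0]]
    - [[0,0,0],[0,0,0]]

```text
time_s: 6.75
position: [0.3864, 0.0059, 0.2804]
tcp_rot: [[-0.998, 0.067, -0.001], [0.067, 0.998, 0.0], [0.001, 0.0, -1.0]]
force: [-0.8, 0.5, -1.5]
opening: 0.408
grasp_force: 30.0
```

Run:
```python
from h import *
st=read_state();print(st["time_s"],st["position"],st["tcp_rot"])
im=capture("wrist")[:,:,::-1];cv2.imwrite("pics/w2.png",im)
np.save("w2.npy",np.c_[st["tcp_rot"],st["position"]])
C=cam("wrist",st);print(proj(C,(.579,.0055,.13)))
cv2.imwrite("pics/w2c.png",cv2.resize(im[0:200,180:380],None,fx=3,fy=3,interpolation=cv2.INTER_CUBIC))
```

```text
6.75 [0.3864 0.0059 0.2804] [[-0.9978  0.0667 -0.0006]
 [ 0.0667  0.9978  0.0002]
 [ 0.0006  0.0001 -1.    ]]
[291.1984 349.2107]
```

View pics/w2c.png

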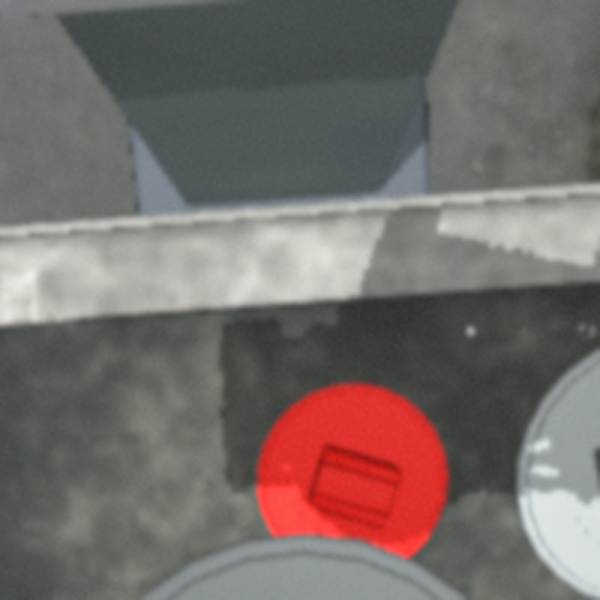

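The crop shows the red lid and bench edge: the wrist camera looks toward the robot side in this pose. A half turn (groove works either way) makes it look at the canister.

Call:
drive_tool:
  motion:
    - [[0,0,0],[0,0,0.15]]
    - [[0,0,0],[0,0,0.15]]
    - [[0,0,0],[0,0,0.15]]
    - [[0,0,0],[0,0,0.15]]
    - [[0,0,0],[0,0,0.15]]

```text
time_s: 7.3
position: [0.3867, 0.0058, 0.2805]
tcp_rot: [[-0.68, 0.733, -0.0], [0.733, 0.68, 0.0], [0.0, -0.0, -1.0]]
force: [-0.2, -0.0, -1.3]
opening: 0.41
grasp_force: 30.0
```

Call:
drive_tool:
  motion:
    - [[0,0,0],[0,0,0.15]]
    - [[0,0,0],[0,0,0.15]]
    - [[0,0,0],[0,0,0.15]]
    - [[0,0,0],[0,0,0.15]]
    - [[0,0,0],[0,0,0.15]]

```text
time_s: 7.8
position: [0.3866, 0.0058, 0.2805]
tcp_rot: [[0.002, 1.0, -0.0], [1.0, -0.002, 0.0], [0.0, -0.0, -1.0]]
force: [-0.3, 0.1, -2.0]
opening: 0.411
grasp_force: 30.0
```

Call:
drive_tool:
  motion:
    - [[0,0,0],[0,0,0.15]]
    - [[0,0,0],[0,0,0.15]]
    - [[0,0,0],[0,0,0.15]]
    - [[0,0,0],[0,0,0.15]]
    - [[0,0,0],[0,0,0.15]]

```text
time_s: 8.3
position: [0.3866, 0.0058, 0.2805]
tcp_rot: [[0.683, 0.73, -0.0], [0.73, -0.683, 0.0], [-0.0, -0.0, -1.0]]
force: [-0.8, -0.2, -2.1]
opening: 0.409
grasp_force: 30.0
```

Call:
drive_tool:
  motion:
    - [[0,0,0],[0,0,0.15]]
    - [[0,0,0],[0,0,0.15]]
    - [[0,0,0],[0,0,0.15]]
    - [[0,0,0],[0,0,0.15]]
    - [[0,0,0],[0,0,0.15]]

```text
time_s: 8.8
position: [0.3866, 0.0058, 0.2805]
tcp_rot: [[0.998, 0.069, -0.0], [0.069, -0.998, 0.0], [-0.0, -0.0, -1.0]]
force: [0.3, 0.1, -1.2]
opening: 0.409
grasp_force: 30.0
```

Call:
drive_tool:
  motion:
    - [[0,0,0],[0,0,0.14]]
    - [[0,0,0],[0,0,0]]
    - [[0,0,0],[0,0,0]]

```text
time_s: 9.1
position: [0.3867, 0.0058, 0.2805]
tcp_rot: [[0.998, -0.062, -0.0], [-0.062, -0.998, 0.0], [-0.0, -0.0, -1.0]]
force: [0.1, 0.2, -1.7]
opening: 0.414
grasp_force: 30.0
```

Run:
```python
from h import *
st=read_state();print(st["time_s"],st["position"],st["tcp_rot"])
im=capture("wrist")[:,:,::-1];cv2.imwrite("pics/w3.png",im)
np.save("w3.npy",np.c_[st["tcp_rot"],st["position"]])
C=cam("wrist",st);print(proj(C,(.579,.0055,.13)))
cv2.imwrite("pics/w3c.png",cv2.resize(im[0:200,160:400],None,fx=3,fy=3,interpolation=cv2.INTER_CUBIC))
```

```text
9.1 [0.3867 0.0058 0.2805] [[ 0.9981 -0.0615 -0.0002]
 [-0.0615 -0.9981  0.0001]
 [-0.0002 -0.0001 -1.    ]]
[267.147  -15.5326]
```

View pics/w3c.png

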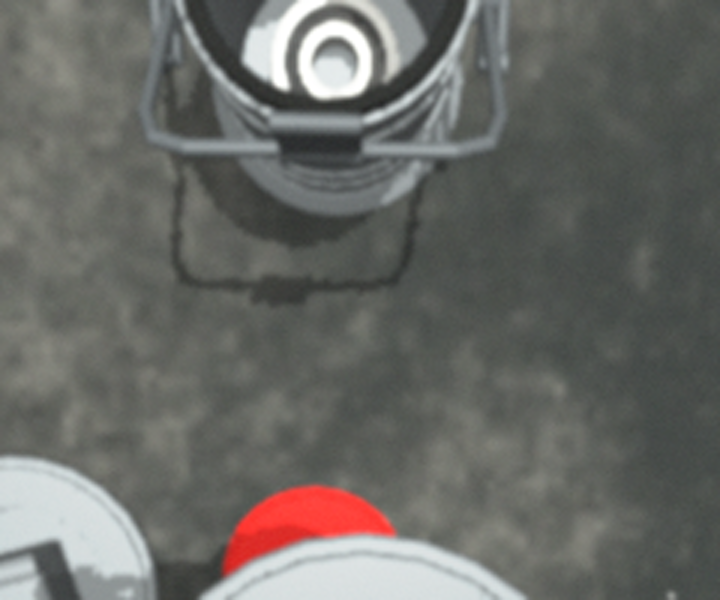

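Wrist view: the lever's bar lies at crop (190..465,152), level, so the yaw matches the canister within 0.01 rad; the mouth is cut off at the top. Move 70 mm forward to see it whole.

Call:
drive_tool:
  motion:
    - [[35,0,0],[0,0,0]]
    - [[35,0,0],[0,0,0]]
    - [[0,0,0],[0,0,0]]
    - [[0,0,0],[0,0,0]]

```text
time_s: 9.55
position: [0.4566, 0.0013, 0.2801]
tcp_rot: [[0.998, -0.063, -0.002], [-0.063, -0.998, 0.0], [-0.002, -0.0, -1.0]]
force: [-0.5, 0.0, -2.4]
opening: 0.412
grasp_force: 30.0
```

Run:
```python
from h import *
st=read_state();print(st["time_s"],st["position"],st["tcp_rot"])
im=capture("wrist")[:,:,::-1];cv2.imwrite("pics/w4.png",im)
np.save("w4.npy",np.c_[st["tcp_rot"],st["position"]])
C=cam("wrist",st);print(proj(C,(.579,.0055,.13)))
cv2.imwrite("pics/w4c.png",cv2.resize(im[0:200,160:400],None,fx=3,fy=3,interpolation=cv2.INTER_CUBIC))
```

```text
9.55 [0.4566 0.0013 0.2801] [[ 0.998  -0.0627 -0.0017]
 [-0.0627 -0.998   0.0004]
 [-0.0017 -0.0003 -1.    ]]
[267.6851  69.7948]
```

View pics/w4c.png

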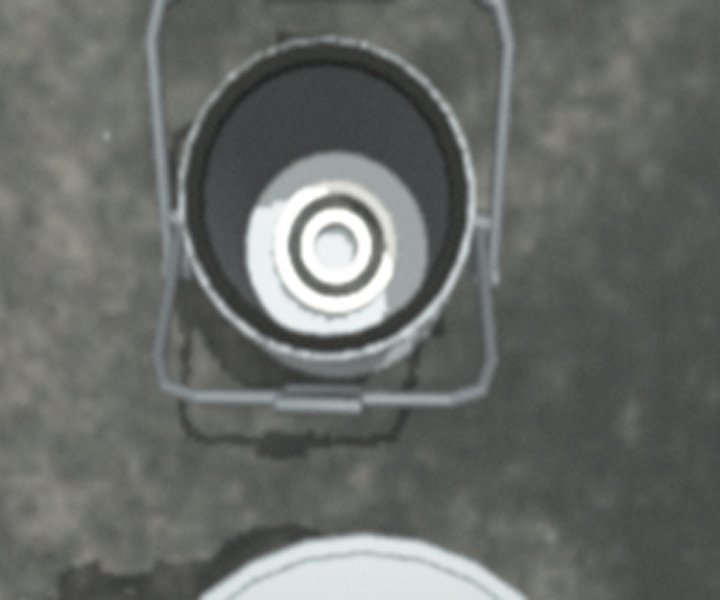

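The picture shows the whole rim: outer ring 180..474 × 37..358 (crop), seal opening 203..452 × 62..337, lever tab at (319,400), bail legs behind.

Run:
```python
from h import *
M=np.load("w4.npy");R=M[:,:3];C=cam("wrist",dict(tcp_rot=R,position=M[:,3]))
k=lambda x,y:(160+(x+.5)/3-.5,(y+.5)/3-.5)
for pts,z in(((180,197),(474,197),(327,37),(327,358)),.126),(((188,197),(466,197),(327,45),(327,350)),.13),(((203,195),(452,195),(327,62),(327,337)),.13):
    P=[onz(C,k(*p),z) for p in pts];c=np.array([*(P[0]+P[1])/2]);d=(P[2]+P[3])/2
    u=R[:,0];cen=c+u*((d-c)@u)
    print(cen,np.linalg.norm(P[0]-P[1]),np.linalg.norm(P[2]-P[3]),"tool mm",1e3*R.T@(cen-M[:,3]))
for z in(.15,.16,.17):
  print(z,[onz(C,k(*p),z)[:2] for p in((190,397),(465,397),(319,392),(319,408))])
# lid held: flange edge fit
im=cv2.imread("pics/w4.png");g=cv2.cvtColor(im,cv2.COLOR_BGR2GRAY)
print("lid top exp row px",proj(C,M[:,3]+R@[.045,0,.0045]),"seen",k(362,535))
m=np.zeros_like(g);m[170:215,200:360]=(g[170:215,200:360]>150)*255
c=max(cv2.findContours(m,0,1)[0],key=cv2.contourArea)[:,0]
P=[]
for col in range(225,340,5):
    r=c[c[:,0]==col,1]
    if len(r):P.append(onz(C,(col,r.min()-.5),M[2,3]-.0045)[:2])
P=np.array(P);A=np.c_[2*P,np.ones(len(P))];x=np.linalg.lstsq(A,(P**2).sum(1),rcond=None)[0]
print("lid",x[:2],np.sqrt(x[2]+x[0]**2+x[1]**2))
```

```text
[0.5813 0.0045 0.126 ] 0.09359747381548242 0.09402901879192414 tool mm [124.5417 -10.9853 153.8836]
[0.5809 0.0044 0.13  ] 0.08738262248056186 0.08819442742490184 tool mm [124.0758 -10.8399 149.8848]
[0.5806 0.0043 0.13  ] 0.0782250067488215 0.07958027271063443 tool mm [123.8351 -10.6764 149.8837]
0.15 [array([0.5251, 0.0505]), array([ 0.5197, -0.0349]), array([0.5241, 0.0103]), array([0.5193, 0.0107])]
0.16 [array([0.5252, 0.0486]), array([ 0.5201, -0.0338]), array([0.5242, 0.0098]), array([0.5196, 0.0102])]
0.17 [array([0.5254, 0.0467]), array([ 0.5204, -0.0327]), array([0.5244, 0.0094]), array([0.5199, 0.0097])]
lid top exp row px [279.7928 175.756 ] seen (280.3333333333333, 178.0)
lid [0.4566 0.0007] 0.043712362192620514
```

Call:
drive_tool:
  motion:
    - [[41,-4,0],[0,0,0]]
    - [[41,-4,0],[0,0,0]]
    - [[42,-3,0],[0,0,0]]
    - [[0,0,45],[0,0,0]]
    - [[0,0,45],[0,0,0]]

```text
time_s: 10.1
position: [0.5825, 0.0041, 0.1908]
tcp_rot: [[0.998, -0.063, 0.004], [-0.063, -0.998, -0.001], [0.004, 0.001, -1.0]]
force: [-0.1, 0.0, -1.5]
opening: 0.41
grasp_force: 30.0
```

Call:
drive_tool:
  motion:
    - [[0,0,25],[0,0,0]]
    - [[0,0,0],[0,0,0]]
    - [[0,0,0],[0,0,0]]
    - [[0,0,0],[0,0,0]]

```text
time_s: 10.5
position: [0.5823, 0.004, 0.1677]
tcp_rot: [[0.998, -0.064, 0.004], [-0.064, -0.998, -0.001], [0.004, 0.0, -1.0]]
force: [0.4, 0.5, -1.2]
opening: 0.412
grasp_force: 30.0
```

Call:
drive_tool:
  motion:
    - [[-1,-1,8],[0,0,0]]
    - [[0,0,5],[0,0,0]]
    - [[0,0,5],[0,0,0]]
    - [[0,0,4],[0,0,0]]
    - [[0,0,0],[0,0,0]]

```text
time_s: 11.0
position: [0.5798, 0.0054, 0.1428]
tcp_rot: [[0.998, -0.064, -0.001], [-0.064, -0.998, 0.0], [-0.001, -0.0, -1.0]]
force: [-0.4, -0.2, -1.5]
opening: 0.411
grasp_force: 30.0
```

Call:
drive_tool:
  motion:
    - [[0,0,2],[0,0,0]]
    - [[0,0,2],[0,0,0]]
    - [[0,0,2],[0,0,0]]
    - [[0,0,0],[0,0,0]]
    - [[0,0,0],[0,0,0]]

```text
time_s: 11.5
position: [0.5803, 0.0053, 0.138]
tcp_rot: [[0.998, -0.064, 0.001], [-0.064, -0.998, -0.0], [0.001, 0.0, -1.0]]
force: [-0.7, 0.4, 2.2]
opening: 0.41
grasp_force: 30.0
```

Call:
drive_tool:
  motion:
    - [[0,0,0],[0,0,0]]
    - [[0,0,0],[0,0,0]]
    - [[0,0,0],[0,0,0]]
    - [[0,0,0],[0,0,0]]
  gripper: 0.7

```text
time_s: 11.9
position: [0.5802, 0.0054, 0.1375]
tcp_rot: [[0.998, -0.064, -0.0], [-0.064, -0.998, 0.0], [-0.0, -0.0, -1.0]]
force: [0.1, -0.5, -0.1]
opening: 0.661
grasp_force: 0.0
```

Call:
drive_tool:
  motion:
    - [[0,0,-20],[0,0,0]]
    - [[0,0,-45],[0,0,0]]
    - [[0,0,-45],[0,0,0]]
    - [[0,0,-40],[0,0,0]]
    - [[-45,0,0],[0,0,0]]

```text
time_s: 12.4
position: [0.5447, 0.0062, 0.2947]
tcp_rot: [[0.998, -0.064, 0.022], [-0.064, -0.998, -0.004], [0.022, 0.003, -1.0]]
force: [-0.7, -0.3, 0.6]
opening: 0.703
grasp_force: 0.0
```

Call:
drive_tool:
  motion:
    - [[-15,0,0],[0,0,0]]
    - [[0,0,0],[0,0,0]]
    - [[0,0,0],[0,0,0]]
    - [[0,0,0],[0,0,0]]

```text
time_s: 12.8
position: [0.5215, 0.0089, 0.2875]
tcp_rot: [[0.998, -0.064, 0.001], [-0.064, -0.998, -0.0], [0.001, 0.0, -1.0]]
force: [0.9, 0.1, -0.4]
opening: 0.701
grasp_force: 0.0
```

Run:
```python
from h import *
st=read_state();print(st["time_s"],st["position"],st["tcp_rot"],st["opening"])
im=capture("wrist")[:,:,::-1];cv2.imwrite("pics/w5.png",im);cv2.imwrite("pics/t5.png",capture("top")[:,:,::-1]);cv2.imwrite("pics/s5.png",capture("side")[:,:,::-1])
np.save("w5.npy",np.c_[st["tcp_rot"],st["position"]])
C=cam("wrist",st)
for n,p in dict(mouth=(.5806,.0045,.133),baba=(.652,-.0014,.1),tabend=(.686,-.0012,.111)).items():print(n,proj(C,p),proj(cam("top"),p))
cv2.imwrite("pics/w5c.png",cv2.resize(im[0:250,130:430],None,fx=2.4,fy=2.4,interpolation=cv2.INTER_CUBIC))
```

```text
12.8 [0.5215 0.0089 0.2875] [[ 0.9979 -0.0642  0.001 ]
 [-0.0642 -0.9979 -0.0002]
 [ 0.0011  0.0002 -1.    ]] 0.7013492024289295
mouth [280.7964 137.8625] [262.1812 193.1804]
baba [282.0209  67.182 ] [265.545  167.6977]
tabend [279.716   28.0755] [265.6518 152.9446]
```

View pics/w5c.png

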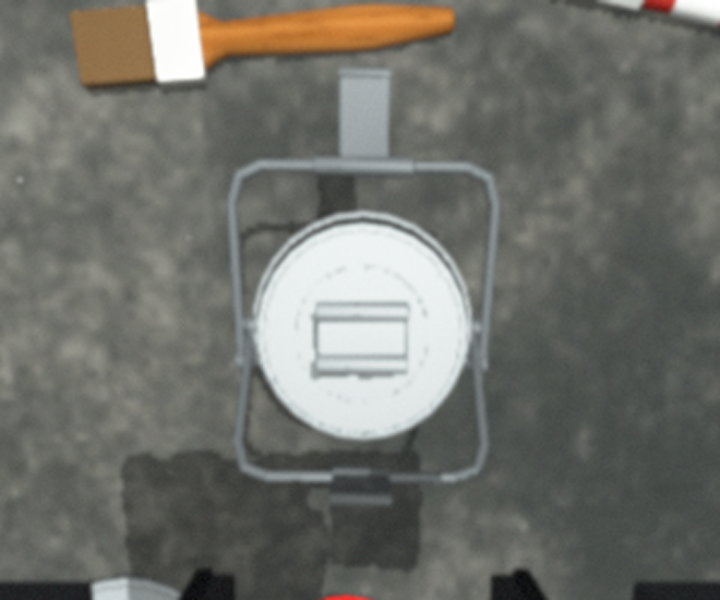

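The lid sits on the mouth, centred (disc at crop (362,325)), groove (338) parallel to the bail rod (165); bail tab spans (340..390, 70..158), clear of the brush. Compute the bail geometry.

Run:
```python
from h import *
M=np.load("w5.npy");R=M[:,:3];C=cam("wrist",dict(tcp_rot=R,position=M[:,3]));T=cam("top");S=cam("side")
k=lambda x,y:(130+(x+.5)/2.4-.5,(y+.5)/2.4-.5)
ca=lambda x,y:(155+(x+.5)/5.3-.5,145+(y+.5)/5.3-.5)
cb=lambda x,y:(200+(x+.5)/6-.5,170+(y+.5)/6-.5)
print("lid",onz(C,k(362,326),.133),"saddle",onz(C,k(361,338),.162))
u=np.array([.998,-.063,0])
o=np.array([.5806,.0045,0])
fr=lambda p:np.array([(p-o)@u,(p-o)@[.063,.998,0],p[2]])
print("end W+S",*two(C,k(365,70),S,cb(692,185)),"T+S",*two(T,ca(588,45),S,cb(692,185)))
print("root W+S",*two(C,k(365,158),S,cb(632,218)))
for z in(.105,.11,.115):print(z,"tabcentre",fr(onz(C,k(365,114),z)),"rod",fr(onz(C,k(365,166),z-.006)),"end",fr(onz(C,k(365,70),z+.004)))
print("lever tab end W+S",fr(two(C,k(362,502),S,cb(340,70))[0]), "root",fr(two(C,k(362,474),S,cb(348,158))[0]))
g=M[:,3]+R@[0,0,-.019]
print("fr TCP",fr(M[:,3]))
```

```text
lid [0.5829 0.0046 0.133 ] saddle [0.5794 0.0052 0.162 ]
end W+S [ 0.6836 -0.0027  0.1138] 0.001670249841579674 T+S [ 0.6846 -0.0008  0.1129] 0.0009083961834445526
root W+S [ 0.6529 -0.0012  0.1039] 0.00010525912661446124
0.105 tabcentre [ 0.0897 -0.0011  0.105 ] rod [ 0.0701 -0.0012  0.099 ] end [ 0.1054 -0.0011  0.109 ]
0.11 tabcentre [ 0.0885 -0.0011  0.11  ] rod [ 0.0693 -0.0011  0.104 ] end [ 0.104  -0.0011  0.114 ]
0.115 tabcentre [ 0.0874 -0.0011  0.115 ] rod [ 0.0685 -0.0011  0.109 ] end [ 0.1027 -0.0011  0.119 ]
lever tab end W+S [-0.0603  0.0009  0.1902] root [-0.0581  0.0007  0.1529]
fr TCP [-0.0593  0.0007  0.2875]
```

Run:
```python
from h import *
T=cam("top");S=cam("side")
for px in((400,148),(400,160),(400,172)):
    p,d=ray(S,px)
    for s in np.arange(.8,1.7,.1):
        X=p+d*s; print(px,X,proj(T,X).round())
g=cv2.cvtColor(cv2.imread("pics/top0.png"),6)
print(g[25:110:3,230]);s=cv2.cvtColor(cv2.imread("pics/side0.png"),6);print(s[120:220:4,400])
```

```text
(400, 148) [ 0.7368 -0.2162  0.2935] [369. 103.]
(400, 148) [ 0.813  -0.1469  0.2687] [334.  74.]
(400, 148) [ 0.8892 -0.0776  0.2439] [301.  48.]
(400, 148) [ 0.9654 -0.0083  0.219 ] [270.  23.]
(400, 148) [1.0416 0.0609 0.1942] [242.   0.]
(400, 148) [1.1178 0.1302 0.1694] [216. -21.]
(400, 148) [1.194  0.1995 0.1445] [191. -41.]
(400, 148) [1.2702 0.2688 0.1197] [168. -60.]
(400, 148) [1.3464 0.338  0.0949] [147. -77.]
(400, 160) [ 0.7321 -0.2245  0.2708] [371. 110.]
(400, 160) [ 0.8077 -0.1563  0.2432] [336.  82.]
(400, 160) [ 0.8833 -0.0881  0.2155] [304.  57.]
(400, 160) [ 0.9589 -0.0198  0.1879] [275.  33.]
(400, 160) [1.0345 0.0484 0.1602] [248.  12.]
(400, 160) [1.1101 0.1166 0.1325] [223.  -9.]
(400, 160) [1.1857 0.1848 0.1049] [199. -27.]
(400, 160) [1.2613 0.2531 0.0772] [178. -45.]
(400, 160) [1.3369 0.3213 0.0496] [157. -61.]
(400, 172) [ 0.7273 -0.2329  0.2482] [373. 116.]
(400, 172) [ 0.8023 -0.1657  0.2177] [339.  90.]
(400, 172) [ 0.8774 -0.0985  0.1872] [308.  65.]
(400, 172) [ 0.9524 -0.0313  0.1567] [280.  43.]
(400, 172) [1.0274 0.0358 0.1262] [254.  22.]
(400, 172) [1.1024 0.103  0.0957] [229.   3.]
(400, 172) [1.1774 0.1702 0.0652] [207. -14.]
(400, 172) [1.2524 0.2374 0.0347] [186. -31.]
(400, 172) [1.3274 0.3046 0.0042] [167. -46.]
[ 43  80  39  52 105 105 107 106 108 109 109 108 107 107 109 109 111 110
 109 109 128 133 129  64  56  64 101 107 107]
[216  59  66  44 195  45 154 153 155 182  90  92  92  91  95  34  34  35
  35  35  34  33  34  74 103]
```

Call:
drive_tool:
  motion:
    - [[50,2,0],[0,0.15,0]]
    - [[50,0,0],[0,0.15,0]]
    - [[9,0,36],[0,0,0]]
    - [[9,0,36],[0,0,0]]
    - [[9,0,36],[0,0,0]]

```text
time_s: 13.45
position: [0.6782, -0.003, 0.1987]
tcp_rot: [[0.953, -0.064, 0.296], [-0.061, -0.998, -0.019], [0.296, 0.0, -0.955]]
force: [-0.0, 0.5, 0.7]
opening: 0.7
grasp_force: 0.0
```

Call:
drive_tool:
  motion:
    - [[0,0,0],[0,0,0]]
    - [[0,0,0],[0,0,0]]
    - [[0,0,0],[0,0,0]]

```text
time_s: 13.75
position: [0.6774, -0.0029, 0.2013]
tcp_rot: [[0.953, -0.064, 0.297], [-0.061, -0.998, -0.019], [0.297, 0.0, -0.955]]
force: [-0.8, -0.4, -0.5]
opening: 0.703
grasp_force: 0.0
```

```bash
cat >> h.py <<'E'
u=np.array([.998,-.063,0]);v=np.array([.063,.998,0]);o=np.array([.5803,.0045,0])
def fr(p):return np.array([(p-o)@u,(p-o)@v,p[2]])
def rep(gx=None,gz=None,gy=0):
    st=read_state();R=st["tcp_rot"];p=st["position"];G=p+R@[0,0,-.019]
    print(st["time_s"],"TCP",fr(p)*1e3,"grasp",fr(G)*1e3,"F",st["force"],"open",st["opening"],st["grasp_force"],"tilt",np.arcsin(R[:,2]@u))
    if gx is not None:
        t=o+u*gx+v*gy+[0,0,gz];print("tool shift for grasp",1e3*R.T@(t-G))
E
python3 -c "
from h import *
rep(.0927,.110,-.001)"
```

```text
13.75 TCP [ 97.3313  -1.2533 201.3105] grasp [ 91.6801  -1.2435 219.4506] F [-0.779  -0.3802 -0.4534] open 0.7025296403848126 0.0 tilt 0.302003240810885
tool shift for grasp [-31.5836  -0.2659 104.7995]
```

Call:
drive_tool:
  motion:
    - [[-11,0,38],[0,0,0]]
    - [[-11,0,38],[0,0,0]]
    - [[-6,0,18],[0,0,0]]
    - [[-3,0,10],[0,0,0]]
    - [[0,0,0],[0,0,0]]

```text
time_s: 14.25
position: [0.6779, -0.0029, 0.0917]
tcp_rot: [[0.953, -0.064, 0.295], [-0.061, -0.998, -0.019], [0.296, -0.0, -0.955]]
force: [-0.2, 0.3, -0.8]
opening: 0.695
grasp_force: 0.0
```

Call:
drive_tool:
  motion:
    - [[0,0,0],[0,0,0]]
    - [[0,0,0],[0,0,0]]
    - [[0,0,0],[0,0,0]]
    - [[0,0,0],[0,0,0]]
    - [[0,0,0],[0,0,0]]
  gripper: 0

```text
time_s: 14.75
position: [0.6783, -0.003, 0.0919]
tcp_rot: [[0.953, -0.064, 0.296], [-0.061, -0.998, -0.019], [0.296, 0.0, -0.955]]
force: [-0.1, -0.3, 0.4]
opening: 0.333
grasp_force: 0.0
```

Call:
drive_tool:
  motion:
    - [[0,0,0],[0,0,0]]
    - [[0,0,0],[0,0,0]]
    - [[0,0,0],[0,0,0]]
    - [[0,0,0],[0,0,0]]
    - [[0,0,0],[0,0,0]]

```text
time_s: 15.25
position: [0.6783, -0.0023, 0.0914]
tcp_rot: [[0.953, -0.064, 0.295], [-0.062, -0.998, -0.018], [0.296, -0.001, -0.955]]
force: [1.4, 5.1, 0.0]
opening: 0.241
grasp_force: 30.0
```

```bash
python3 -c "
from h import *
rep(.0927,.110,-.001)"
```

```text
15.25 TCP [98.1927 -0.6209 91.3519] grasp [ 92.5716  -0.6275 109.5013] F [1.4012 5.0702 0.0446] open 0.24058096652503613 29.996728599071503 tilt 0.3003445183880523
tool shift for grasp [ 0.2683  0.372  -0.4392]
```

```bash
python3 -c "
from h import *
th=np.linspace(1.356,.2,13);r=113
X=-17.4+r*np.sin(th);Z=85.5+r*np.cos(th)
t=.3
dx,dz=np.diff(X),np.diff(Z)
print(np.c_[th[1:],X[1:],Z[1:],np.cos(t)*dx+np.sin(t)*dz,np.sin(t)*dx-np.cos(t)*dz].round(2))"
```

```text
[[  1.26  90.17 120.09   0.4  -10.87]
 [  1.16  86.35 130.28  -0.64 -10.86]
 [  1.07  81.56 140.05  -1.69 -10.75]
 [  0.97  75.85 149.32  -2.71 -10.54]
 [  0.87  69.28 157.99  -3.71 -10.23]
 [  0.78  61.91 165.99  -4.68  -9.82]
 [  0.68  53.8  173.25  -5.6   -9.33]
 [  0.59  45.03 179.69  -6.47  -8.75]
 [  0.49  35.68 185.26  -7.29  -8.08]
 [  0.39  25.84 189.9   -8.03  -7.34]
 [  0.3   15.6  193.57  -8.7   -6.54]
 [  0.2    5.05 196.25  -9.29  -5.67]]
```

Call:
drive_tool:
  motion:
    - [[0,-0.5,0],[0,0,0]]
    - [[5,0,0.5],[0,0,0]]
    - [[0,0,0],[0,0,0]]
  gripper: 0.4

```text
time_s: 15.55
position: [0.684, -0.0036, 0.0926]
tcp_rot: [[0.953, -0.064, 0.296], [-0.061, -0.998, -0.02], [0.297, 0.001, -0.955]]
force: [0.6, -0.6, 0.2]
opening: 0.378
grasp_force: 0.0
```

Call:
drive_tool:
  motion:
    - [[0,0,0],[0,0,0]]
    - [[0,0,0],[0,0,0]]
    - [[0,0,0],[0,0,0]]
    - [[0,0,0],[0,0,0]]
    - [[0,0,0],[0,0,0]]
  gripper: 0

```text
time_s: 16.05
position: [0.6829, -0.0025, 0.0922]
tcp_rot: [[0.953, -0.064, 0.295], [-0.061, -0.998, -0.019], [0.295, -0.0, -0.955]]
force: [0.8, 2.8, -0.2]
opening: 0.242
grasp_force: 30.0
```

```bash
cat > arc.py <<'E'
from h import *
import sys
def arc(P,th,r,ts,t0):
    g=np.c_[P[0]+r*np.sin(th),P[1]+r*np.cos(th)]
    t=np.r_[t0,ts];q=g+19*np.c_[np.sin(t),-np.cos(t)]
    d=np.diff(q,axis=0)
    print(np.c_[th[1:],g[1:],np.cos(t[:-1])*d[:,0]+np.sin(t[:-1])*d[:,1],np.sin(t[:-1])*d[:,0]-np.cos(t[:-1])*d[:,1],np.diff(t)].round(2))
E
python3 -c "
from arc import *
rep()
st=read_state();G=fr(st['position']+st['tcp_rot']@[0,0,-.019])*1e3
d=G[[0,2]]-[-17.4,85.5];r=np.hypot(*d);th0=np.arctan2(*d);print(r,th0)
arc((-17.4,85.5),np.linspace(th0,.2,13),r,[.3]*6+[.25,.2,.15,.1,.05,0],.3)"
```

```text
16.05 TCP [102.8271  -0.5091  92.2243] grasp [ 97.2168  -0.5074 110.3771] F [ 0.7522  2.7797 -0.2194] open 0.2422325406805107 29.999936828389764 tilt 0.2997479319661933
117.28545083204033 1.3570656895303834
[[  1.26  94.29 121.3    0.43 -11.3    0.  ]
 [  1.16  90.32 131.88  -0.66 -11.29   0.  ]
 [  1.07  85.36 142.04  -1.74 -11.17   0.  ]
 [  0.97  79.44 151.67  -2.81 -10.95   0.  ]
 [  0.87  72.62 160.68  -3.85 -10.63   0.  ]
 [  0.78  64.96 169.    -4.86 -10.21   0.  ]
 [  0.68  56.54 176.54  -6.77  -9.72  -0.05]
 [  0.59  47.43 183.24  -8.12  -8.76  -0.05]
 [  0.49  37.72 189.03  -9.32  -7.63  -0.05]
 [  0.39  27.5  193.85 -10.34  -6.32  -0.05]
 [  0.3   16.86 197.67 -11.15  -4.89  -0.05]
 [  0.2    5.9  200.45 -11.76  -3.35  -0.05]]
```

Call:
drive_tool:
  motion:
    - [[0.5,0,-11.3],[0,0,0]]
    - [[-0.5,0,-11.3],[0,0,0]]
    - [[-1.5,0,-11.2],[0,0,0]]
    - [[0,0,0],[0,0,0]]
    - [[0,0,0],[0,0,0]]

```text
time_s: 16.55
position: [0.6707, -0.0016, 0.1245]
tcp_rot: [[0.954, -0.064, 0.294], [-0.061, -0.998, -0.019], [0.295, -0.0, -0.956]]
force: [-0.9, 2.7, -1.2]
opening: 0.246
grasp_force: 30.0
```

```bash
python3 -c "
from arc import *
rep()"
```

```text
16.55 TCP [ 90.6317  -0.4346 124.5464] grasp [ 85.0325  -0.4357 142.7026] F [-0.9435  2.6886 -1.1591] open 0.2455165327501644 29.999917689710855 tilt 0.299140420307133
```

Low forces, following the arc well. Continue.

Call:
drive_tool:
  motion:
    - [[-2.8,0,-11],[0,0,0]]
    - [[-3.8,0,-10.6],[0,0,0]]
    - [[-4.9,0,-10.2],[0,0,0]]
    - [[-6.8,0,-9.7],[0,-0.05,0]]
    - [[0,0,0],[0,0,0]]

```text
time_s: 17.05
position: [0.6401, 0.0006, 0.1594]
tcp_rot: [[0.968, -0.064, 0.244], [-0.062, -0.998, -0.015], [0.245, -0.001, -0.97]]
force: [-0.6, 5.1, -3.3]
opening: 0.246
grasp_force: 30.0
```

Call:
drive_tool:
  motion:
    - [[-8.1,0,-8.8],[0,-0.05,0]]
    - [[-9.3,0,-7.6],[0,-0.05,0]]
    - [[-10.3,0,-6.3],[0,-0.05,0]]
    - [[0,0,0],[0,0,0]]
    - [[0,0,0],[0,0,0]]

```text
time_s: 17.55
position: [0.6096, 0.0029, 0.1759]
tcp_rot: [[0.993, -0.065, 0.1], [-0.065, -0.998, -0.005], [0.1, -0.002, -0.995]]
force: [0.3, 5.6, -2.2]
opening: 0.245
grasp_force: 30.0
```

```bash
python3 -c "
from arc import *
rep(.0059,.2005,-.0005)"
```

```text
17.55 TCP [ 29.3855   0.212  175.8666] grasp [ 27.4852   0.1802 194.7713] F [ 0.3113  5.5848 -2.1592] open 0.24537421916263796 29.99965936949593 tilt 0.10018527376961756
tool shift for grasp [-20.9031   0.7075  -7.86  ]
```

Call:
drive_tool:
  motion:
    - [[-11.2,-0.5,-4.9],[0,-0.05,0]]
    - [[-11.8,-0.5,-3.3],[0,-0.05,0]]
    - [[0,0,0],[0,0,0]]
    - [[0,0,0],[0,0,0]]
    - [[0,0,0],[0,0,0]]

```text
time_s: 18.05
position: [0.5871, 0.0046, 0.1822]
tcp_rot: [[0.998, -0.064, 0.002], [-0.064, -0.998, 0.0], [0.002, -0.001, -1.0]]
force: [0.2, 4.5, -1.6]
opening: 0.242
grasp_force: 30.0
```

Run:
```python
from arc import *
rep(.0059,.2005,-.0005)
for n in("side","top"):cv2.imwrite(f"pics/{n}6.png",capture(n)[:,:,::-1])
```

```text
18.05 TCP [  6.7875   0.5293 182.2164] grasp [  6.75     0.5196 201.2163] F [ 0.1905  4.5471 -1.5835] open 0.24180406325980394 30.03084531374043 tilt 0.0019751012010549235
tool shift for grasp [-0.8501  1.0212  0.7141]
```

Call:
drive_tool:
  motion:
    - [[-0.8,0,1.5],[0,0,0]]
    - [[-0.6,0,2],[0,0,0]]
    - [[-0.5,0,2],[0,0,0]]
    - [[0,0,0],[0,0,0]]
    - [[0,0,0],[0,0,0]]

```text
time_s: 18.65
position: [0.5878, 0.0045, 0.1784]
tcp_rot: [[0.998, -0.064, 0.008], [-0.064, -0.998, -0.0], [0.008, -0.0, -1.0]]
force: [2.4, 4.5, 4.7]
opening: 0.247
grasp_force: 30.0
```

Call:
drive_tool:
  motion:
    - [[-0.4,0,1.5],[0,0,0]]
    - [[0,0,1],[0,0,0]]
    - [[0,0,0],[0,0,0]]
    - [[0,0,0],[0,0,0]]

```text
time_s: 19.05
position: [0.5884, 0.0044, 0.1766]
tcp_rot: [[0.998, -0.065, 0.01], [-0.065, -0.998, -0.001], [0.01, -0.0, -1.0]]
force: [2.9, 6.2, 7.4]
opening: 0.247
grasp_force: 30.0
```

Run:
```python
from arc import *
rep(.0045,.194)
```

```text
19.05 TCP [  8.0487   0.413  176.5638] grasp [  7.8557   0.4121 195.5628] F [2.8925 6.2086 7.3809] open 0.2468569669150121 30.00823374833999 tilt 0.010157417295933488
tool shift for grasp [-3.3709  0.4176  1.5286]
```

Call:
drive_tool:
  motion:
    - [[-2,0,0],[0,0,0]]
    - [[-2,-0.5,0],[0,0,0]]
    - [[0,0,0],[0,0,0]]
    - [[0,0,0],[0,0,0]]

```text
time_s: 19.45
position: [0.5847, 0.0047, 0.1766]
tcp_rot: [[0.998, -0.064, 0.011], [-0.064, -0.998, -0.001], [0.011, 0.001, -1.0]]
force: [2.8, 4.8, 5.4]
opening: 0.247
grasp_force: 30.0
```

```bash
cat >> arc.py <<'E'
from scipy.optimize import brentq
def est(r=117.3):
    st=read_state();G=fr(st['position']+st['tcp_rot']@[0,0,-.019])*1e3;g=G[[0,2]]
    P=lambda a:np.array([18*np.sin(.26-a),90-18*np.cos(.26-a)])
    try:a=brentq(lambda a:np.hypot(*(g-P(a)))-r,.6,1.65)
    except Exception as e:print(e);return
    d=g-P(a);print("a",a,"lean",np.arctan2(*d),"rod",P(a)+d*88/r)
E
python3 - <<'E'
from arc import *
rep(.0045,.194);est()
E
```

```text
19.45 TCP [  4.3349   0.5078 176.5684] grasp [  4.1285   0.5229 195.5673] F [2.7684 4.7907 5.3966] open 0.24691967424298997 30.00004182307748 tilt 0.010861656501475785
tool shift for grasp [0.355  0.5212 1.5717]
a 1.2290777541957094 lean 0.162410394461224 rod [ -0.6092 166.6529]
```

Call:
drive_tool:
  motion:
    - [[-0.5,0,1.5],[0,0,0]]
    - [[-0.5,0,1.5],[0,0,0]]
    - [[0,0,0],[0,0,0]]
    - [[0,0,0],[0,0,0]]

```text
time_s: 19.85
position: [0.585, 0.0047, 0.1745]
tcp_rot: [[0.998, -0.065, 0.014], [-0.064, -0.998, -0.002], [0.014, 0.001, -1.0]]
force: [4.2, 4.3, 8.3]
opening: 0.246
grasp_force: 30.0
```

Run:
```python
from arc import *
rep(.0045,.194);est()
```

```text
19.85 TCP [  4.6419   0.4957 174.503 ] grasp [  4.3748   0.512  193.5012] F [4.1589 4.2579 8.2667] open 0.24558594329091524 30.00041343824705 tilt 0.014056599772860461
tool shift for grasp [ 0.1328  0.5122 -0.4966]
a 1.0620560359263773 lean 0.1481372277847325 rod [  0.0503 164.5221]
```

Call:
drive_tool:
  motion:
    - [[-0.5,0,1.5],[0,0,0]]
    - [[0,0,1],[0,0,0]]
    - [[0,0,0],[0,0,0]]
    - [[0,0,0],[0,0,0]]

```text
time_s: 20.25
position: [0.5849, 0.0047, 0.1736]
tcp_rot: [[0.998, -0.064, 0.015], [-0.064, -0.998, -0.002], [0.016, 0.001, -1.0]]
force: [2.3, 6.0, 17.5]
opening: 0.241
grasp_force: 30.0
```

Run:
```python
from arc import *
rep();est()
```

```text
20.25 TCP [  4.559    0.4943 173.6106] grasp [  4.2629   0.5151 192.6083] F [ 2.3195  6.0339 17.4546] open 0.24125559088173415 29.999126811744645 tilt 0.015586607742627103
a 0.9755207333348844 lean 0.137440348967106 rod [  0.2485 163.5846]
```

Call:
drive_tool:
  motion:
    - [[0,0,-1],[0,0,0]]
    - [[0,0,0],[0,0,0]]
    - [[0,0,0],[0,0,0]]
    - [[0,0,0],[0,0,0]]
  gripper: 0.5

```text
time_s: 20.65
position: [0.5783, 0.0048, 0.1685]
tcp_rot: [[0.998, -0.064, -0.002], [-0.064, -0.998, -0.001], [-0.002, 0.001, -1.0]]
force: [-0.4, -0.2, 0.0]
opening: 0.476
grasp_force: 0.0
```

Call:
drive_tool:
  motion:
    - [[0,0,-20],[0,0,0]]
    - [[0,0,-48],[0,0,0]]
    - [[-40,0,0],[0,0.15,0]]
    - [[-40,0,0],[0,0.15,0]]
    - [[0,0,0],[0,0.15,0]]

```text
time_s: 21.15
position: [0.5055, 0.011, 0.2313]
tcp_rot: [[0.916, -0.062, 0.397], [-0.057, -0.998, -0.023], [0.398, -0.002, -0.917]]
force: [0.6, 0.8, -0.0]
opening: 0.498
grasp_force: 0.0
```

Call:
drive_tool:
  motion:
    - [[0,0,0],[0,0,0]]
    - [[0,0,0],[0,0,0]]
    - [[0,0,0],[0,0,0]]
    - [[0,0,0],[0,0,0]]
    - [[0,0,0],[0,0,0]]
  gripper: 0

```text
time_s: 21.65
position: [0.5124, 0.0097, 0.2324]
tcp_rot: [[0.915, -0.062, 0.399], [-0.058, -0.998, -0.023], [0.399, -0.002, -0.917]]
force: [0.4, 0.6, 0.4]
opening: 0.135
grasp_force: 0.0
```

Run:
```python
from arc import *
rep()
st=read_state()
for n in("side","top","wrist"):
    im=capture(n)[:,:,::-1];cv2.imwrite(f"pics/{n}7.png",im)
C=cam("wrist",st);g=cv2.imread("pics/wrist7.png",0)
W=lambda x,y,z:o+u*x*1e-3+v*y*1e-3+[0,0,z*1e-3]
# profile along canister x through saddle at y=+-15: rod & groove expected rows
for n,q in dict(rod=(0,0,168),tabend=(5,0,204),sadF=(-14,12,163),sadB=(14,12,163),rodfar=(0,35,164)).items():print(n,proj(C,W(*q)).round(1))
for y in(-14,-30,30,14):
    a=proj(C,W(-25,y,164));b=proj(C,W(25,y,164))
    n=51;xs=np.linspace(a[0],b[0],n).astype(np.float32);ys=np.linspace(a[1],b[1],n).astype(np.float32)
    print(y,cv2.remap(g,xs[None],ys[None],1)[0])
```

```text
21.65 TCP [-68.1032   0.8909 232.4487] grasp [-75.689    0.8457 249.8686] F [0.3996 0.6496 0.364 ] open 0.13487401668622867 0.0 tilt 0.41069929943800876
rod [281.4 169.3]
tabend [281.4 148.8]
sadF [266.9 187.4]
sadB [267.2 154.8]
rodfar [239.4 170.6]
-14 [224 224 224 222 214 188 139  86  65  68  89 121 152 176 191 197 186 173
 187 205 182 137 102  98 117 137 145 138 127 119 118 133 158 177 189 191
 178 163 162 179 198 208 210 209 210 211 209 210 209 210 208]
-30 [224 225 224 224 223 224 224 222 222 222 222 220 209 181 148 140 167 202
 218 220 220 218 199 153 119 132 146 149 172 202 215 217 216 216 216 215
 215 211 205 203 205 200 184 157 140 120 103  88  81  83  86]
30 [220 220 220 220 219 220 218 218 219 218 218 219 214 188 154 145 167 198
 215 216 216 215 210 187 142 117 136 144 146 170 199 212 211 211 210 209
 209 208 204 199 197 194 182 163 147 137 122 102  90  85  85]
14 [220 203 171 149 141 127  96  69  62  67  82 110 141 170 199 209 198 182
 189 204 180 139 102  75  74  81  88  93 101 109 110 117 144 173 198 206
 193 174 178 184 191 199 200 202 206 208 207 208 207 208 205]
```

Run:
```python
from arc import *
t=.411
a=np.r_[1.1,np.linspace(1.0,0.0,11)]
c=np.c_[-102*np.cos(a-.618),90+102*np.sin(a-.618)];e=np.c_[-np.cos(a),np.sin(a)];n=np.c_[np.sin(a),np.cos(a)]
q=c+4*e+2*n+10*np.array([np.cos(t),np.sin(t)])
q=np.vstack([[-68.1,232.4],[-66,155],q]);d=np.diff(q,axis=0)
print(np.c_[np.r_[9,a],q[1:],np.cos(t)*d[:,0]+np.sin(t)*d[:,1],np.sin(t)*d[:,0]-np.cos(t)*d[:,1]].round(1))
```

```text
[[  9.  -66.  155.  -29.   71.8]
 [  1.1 -81.2 145.7 -17.7   2.4]
 [  1.  -86.  136.5  -8.    6.6]
 [  0.9 -89.7 126.8  -7.3   7.4]
 [  0.8 -92.5 116.7  -6.6   8.1]
 [  0.7 -94.3 106.5  -5.7   8.7]
 [  0.6 -95.   96.1  -4.8   9.2]
 [  0.5 -94.7  85.7  -3.9   9.7]
 [  0.4 -93.3  75.3  -2.9  10. ]
 [  0.3 -90.9  65.2  -1.9  10.2]
 [  0.2 -87.6  55.3  -0.8  10.4]
 [  0.1 -83.2  45.9   0.2  10.4]
 [  0.  -78.   36.9   1.2  10.3]]
```

Call:
drive_tool:
  motion:
    - [[-15,1,36],[0,0,0]]
    - [[-14,0,36],[0,0,0]]
    - [[-9,0,1],[0,0,0]]
    - [[-9,0,1.5],[0,0,0]]
    - [[0,0,0],[0,0,0]]

```text
time_s: 22.3
position: [0.4953, 0.0107, 0.1436]
tcp_rot: [[0.917, -0.063, 0.394], [-0.059, -0.998, -0.021], [0.394, -0.004, -0.919]]
force: [0.1, 0.1, -0.6]
opening: 0.006
grasp_force: 0.0
```

Call:
drive_tool:
  motion:
    - [[-8,0,6.5],[0,0,0]]
    - [[0,0,0],[0,0,0]]
    - [[-7.5,0,7.5],[0,0,0]]
    - [[0,0,0],[0,0,0]]
    - [[0,0,0],[0,0,0]]

```text
time_s: 22.8
position: [0.4893, 0.0105, 0.1267]
tcp_rot: [[0.915, -0.063, 0.399], [-0.058, -0.998, -0.023], [0.4, -0.002, -0.917]]
force: [0.8, 0.2, -0.2]
opening: 0.006
grasp_force: 0.4
```

Run:
```python
from arc import *
rep()
```

```text
22.8 TCP [-91.1535   0.2937 126.6896] grasp [-98.7528   0.25   144.1036] F [ 0.7681  0.1648 -0.2094] open 0.006470335682378895 0.3556824260203939 tilt 0.4114771915212837
```

Call:
drive_tool:
  motion:
    - [[-6.5,0,8],[0,0,0]]
    - [[0,0,0],[0,0,0]]
    - [[-6,0,8.5],[0,0,0]]
    - [[0,0,0],[0,0,0]]
    - [[0,0,0],[0,0,0]]

```text
time_s: 23.3
position: [0.4857, 0.0113, 0.1106]
tcp_rot: [[0.914, -0.062, 0.401], [-0.058, -0.998, -0.021], [0.401, -0.004, -0.916]]
force: [3.2, -1.1, 1.1]
opening: 0.005
grasp_force: 1.2
```

Call:
drive_tool:
  motion:
    - [[-5,0,9],[0,0,0]]
    - [[0,0,0],[0,0,0]]
    - [[-4,0,9.5],[0,0,0]]
    - [[0,0,0],[0,0,0]]
    - [[0,0,0],[0,0,0]]

```text
time_s: 23.8
position: [0.4848, 0.013, 0.0993]
tcp_rot: [[0.914, -0.06, 0.401], [-0.058, -0.998, -0.016], [0.401, -0.008, -0.916]]
force: [1.0, -0.7, 2.3]
opening: 0.004
grasp_force: 0.9
```

Run:
```python
from arc import *
rep()
```

```text
23.8 TCP [-95.7952   2.4779  99.2746] grasp [-103.414     2.3073  116.6793] F [ 1.0321 -0.6744  2.3394] open 0.004314066599818224 0.8718007597417454 tilt 0.4125957506540028
```

Run:
```python
from arc import *
st=read_state();print(st["joint_positions"],st["qvel"],st["moment"],st["force"]);rep()
```

```text
[-14.9701  29.9386 126.4939  85.0965   5.0539  -5.4935] [ 0.1282 -0.0208  0.027   1.2834  0.018  -1.8765] [-0.2085 -0.0106 -0.0961] [ 1.0321 -0.6744  2.3394]
23.8 TCP [-95.7952   2.4779  99.2746] grasp [-103.414     2.3073  116.6793] F [ 1.0321 -0.6744  2.3394] open 0.004314066599818224 0.8718007597417454 tilt 0.4125957506540028
```

Call:
drive_tool:
  motion:
    - [[0,0,0],[0,0,0]]
    - [[0,0,0],[0,0,0]]
    - [[0,0,0],[0,0,0]]

```text
time_s: 24.1
position: [0.4848, 0.013, 0.0992]
tcp_rot: [[0.914, -0.06, 0.401], [-0.058, -0.998, -0.017], [0.401, -0.008, -0.916]]
force: [1.4, -0.5, 1.8]
opening: 0.003
grasp_force: 1.1
```

Wrist is near its singularity (q5 ≈ 5°) because of the tilt. Back off a little and take tilt out.

Call:
drive_tool:
  motion:
    - [[0,0,-15],[0,0,0]]
    - [[0,0,0],[0,-0.1,0]]
    - [[0,0,0],[0,-0.1,0]]
    - [[0,0,0],[0,-0.1,0]]
    - [[0,0,0],[0,0,0]]

```text
time_s: 24.6
position: [0.4916, 0.0308, 0.1094]
tcp_rot: [[0.938, -0.031, 0.344], [-0.05, -0.998, 0.047], [0.342, -0.062, -0.938]]
force: [-0.1, 0.2, -0.5]
opening: 0.005
grasp_force: 0.0
```

Run:
```python
from arc import *
st=read_state();print(st["joint_positions"],st["tcp_rot"]);rep()
R=st["tcp_rot"];th=.1
Rt=np.c_[u*np.cos(th)+[0,0,np.sin(th)],-v,u*np.sin(th)-[0,0,np.cos(th)]]
print("rotvec to tilt .1",cv2.Rodrigues(R.T@Rt)[0].ravel())
```

```text
[-14.2588  28.0986 122.3921  35.7167  12.944   44.3541] [[ 0.9384 -0.0305  0.3441]
 [-0.0499 -0.9976  0.0475]
 [ 0.3418 -0.0617 -0.9377]]
24.6 TCP [-90.1754  20.6696 109.3638] grasp [-96.6428  19.3574 127.1809] F [-0.0745  0.1748 -0.5417] open 0.004847602785662018 0.0 tilt 0.34733071436626045
rotvec to tilt .1 [-0.0676 -0.2484  0.0179]
```

Call:
drive_tool:
  motion:
    - [[0,0,-10],[-0.02,-0.08,0]]
    - [[0,0,0],[-0.02,-0.08,0]]
    - [[0,0,0],[-0.02,-0.08,0.02]]
    - [[0,0,0],[0,0,0]]
    - [[0,0,0],[0,0,0]]

```text
time_s: 25.1
position: [0.4894, 0.0355, 0.1139]
tcp_rot: [[0.987, -0.057, 0.15], [-0.061, -0.998, 0.024], [0.149, -0.033, -0.988]]
force: [-0.9, 0.1, -0.9]
opening: 0.003
grasp_force: 0.0
```

```bash
cat >> arc.py <<'E'
def fix(th,x,z,y=0):
    st=read_state();print(st["joint_positions"]);rep();R=st["tcp_rot"]
    Rt=np.c_[u*np.cos(th)+[0,0,np.sin(th)],-v,u*np.sin(th)-[0,0,np.cos(th)]]
    print("rotvec",cv2.Rodrigues(R.T@Rt)[0].ravel(),"shift",1e3*R.T@(o+(u*x+v*y+np.array([0,0,z]))*1e-3-st["position"]))
E
python3 - <<'E'
from arc import *
fix(.1,-90,125)
E
```

```text
[-10.8256  27.9823 113.5435   5.8476  30.3641  77.7313]
25.1 TCP [-92.7158  25.1606 113.9052] grasp [-95.5367  24.5313 132.6841] F [-0.8591  0.1042 -0.8578] open 0.0034727225201067035 0.0 tilt 0.14901869071567891
rotvec [-0.0331 -0.0491  0.0021] shift [  4.3033  24.8028 -11.3954]
```

Call:
drive_tool:
  motion:
    - [[4,12,-11],[-0.033,-0.049,0]]
    - [[0,13,0],[0,0,0]]
    - [[0,0,0],[0,0,0]]
    - [[0,0,0],[0,0,0]]

```text
time_s: 25.5
position: [0.4893, 0.0096, 0.1249]
tcp_rot: [[0.993, -0.063, 0.098], [-0.063, -0.998, -0.007], [0.098, 0.001, -0.995]]
force: [-0.1, -0.1, -1.3]
opening: 0.003
grasp_force: 0.0
```

Run:
```python
from arc import *
st=read_state();p=fr(st["position"])*1e3
t=.1;a=np.linspace(.7,0,8)
c=np.c_[-102*np.cos(a-.618),90+102*np.sin(a-.618)];e=np.c_[-np.cos(a),np.sin(a)];n=np.c_[np.sin(a),np.cos(a)]
q=c+6*e+2*n+10*np.array([np.cos(t),np.sin(t)])
fix(.1,*q[0])
q=np.vstack([p[[0,2]],q]);d=np.diff(q,axis=0)
print(np.c_[a,q[1:],np.cos(t)*d[:,0]+np.sin(t)*d[:,1],np.sin(t)*d[:,0]-np.cos(t)*d[:,1]].round(1))
```

```text
[-12.5212  27.2889 110.8537   1.4197  36.3024  79.9975]
25.5 TCP [-91.1302  -0.6156 124.8912] grasp [-92.9929  -0.6057 143.7996] F [-0.0891 -0.0622 -1.2583] open 0.0025692720128142076 0.0 tilt 0.0981952527962561
rotvec [ 0.0005  0.0018 -0.0001] shift [-5.8314 -0.625  19.6659]
[[  0.7 -95.  104.7  -5.9  19.7]
 [  0.6 -95.9  94.2  -1.9  10.4]
 [  0.5 -95.6  83.6  -0.8  10.5]
 [  0.4 -94.4  73.1   0.2  10.6]
 [  0.3 -92.1  62.8   1.3  10.5]
 [  0.2 -88.8  52.7   2.3  10.3]
 [  0.1 -84.4  43.1   3.3  10. ]
 [  0.  -79.2  33.9   4.3   9.7]]
```

Call:
drive_tool:
  motion:
    - [[-6,0,20],[0,0,0]]
    - [[-2,0,10.5],[0,0,0]]
    - [[-1,0,10.5],[0,0,0]]
    - [[0,0,0],[0,0,0]]
    - [[0,0,0],[0,0,0]]

```text
time_s: 26.0
position: [0.4859, 0.0096, 0.0836]
tcp_rot: [[0.993, -0.062, 0.099], [-0.062, -0.998, -0.008], [0.099, 0.002, -0.995]]
force: [1.1, 0.3, 0.1]
opening: 0.008
grasp_force: 0.0
```

Call:
drive_tool:
  motion:
    - [[0,0,10.5],[0,0,0]]
    - [[0,0,0],[0,0,0]]
    - [[1.5,0,10.5],[0,0,0]]
    - [[0,0,0],[0,0,0]]
    - [[0,0,0],[0,0,0]]

```text
time_s: 26.5
position: [0.4897, 0.0091, 0.0627]
tcp_rot: [[0.993, -0.062, 0.099], [-0.062, -0.998, -0.008], [0.099, 0.002, -0.995]]
force: [1.2, -0.9, 0.2]
opening: 0.003
grasp_force: 0.1
```

Run:
```python
from arc import *
fix(.1,-89,53)
```

```text
[-12.5273  34.5104 113.1849   1.6955  26.6756  79.5641]
26.5 TCP [-90.7415  -1.1569  62.7191] grasp [-92.6249  -1.1169  81.6255] F [ 1.1897 -0.8967  0.2383] open 0.0031218635977889758 0.0729799190594349 tilt 0.09928686102976883
rotvec [0.0021 0.0007 0.0009] shift [ 0.773  -1.177   9.8417]
```

Run:
```python
from arc import *
S=cam("side");T=cam("top")
W=lambda x,y,z:o+u*x*1e-3+v*y*1e-3+[0,0,z*1e-3]
s7=cv2.imread("pics/side7.png",0);s=cv2.cvtColor(capture("side"),cv2.COLOR_RGB2GRAY);cv2.imwrite("pics/s8.png",s)
for nm,q in dict(bailtab=(5,0,190),rodnear=(0,-35,164),lid=(0,-35,134)).items():
    x,y=proj(S,W(*q)).round().astype(int);print(nm,x,y)
    print(s7[y-7:y+8:2,x-9:x+10]);print(s[y-7:y+8:2,x-9:x+10])
```

```text
bailtab 282 178
[[ 75  75  76  77  75  69  97  99 126 134 144  60  51  62  73  75  73 123
  129]
 [ 80  81  84  85  81 134 164 144  80  62 106 136 142  99  89  53  61  94
   99]
 [ 75  74  75  79  83  79  76  96 133 132  79  61 105 127 129 131 133  95
   91]
 [ 73  74  75  76  96  86  83  82  94 107  71  62  56  46 125 125 123 125
  127]
 [ 67  67  67  65 100  85  84  83 106 101  62  55  54  48  41 139 143 141
  143]
 [ 55  57  58  55  92  86  84  81 108  59  48  50  49  45  35 147 147 145
  146]
 [136  59  43  44  80  85  83  83 108  56  47  46  46  41  32 146 143 141
  145]
 [ 76 139 153 132  92  82  82  89 112  54  41  41  42  39  29 156 155 149
  145]]
[[ 75  75  76  78  77  73 100 101 128 136 145  61  51  62  73  76  74 123
  129]
 [ 80  81  84  85  82  79  79  77  74  65 108 137 142 100  89  53  62  95
   99]
 [ 75  73  74  88 132 161 146  87  76  76  72  61 105 128 130 131 133  95
   91]
 [ 74  74  74  94  77  73  98 105  74  70  67  64  56  47 125 127 123 124
  127]
 [ 69  67  66  95  81  79  76 109  68  60  59  56  53  48  40 139 143 142
  144]
 [ 59  59  56  97  80  78  76 
[... 2137 characters left out ...]
129 128 136 102 103 118 125 120 118 117 122
  123]]
[[143 144 143 129 127 126 140 142 142 128 125 195 229 239 233 211 176 142
  126]
 [141 142 141 128 127 139 139 138 136 154 245 121 118 224 236 235 236 240
  224]
 [139 141 128 126 124 135 136 133 133 164 241 157 134 172 235 235 234 242
  213]
 [160 152 127 135 135 214 214 225 237 238 240 178 124 148 236 240 231 206
  207]
 [237 238 239 239 240 206 152 204 233 244 238 193 100 124 201 223 181 117
   93]
 [222 222 214 220 218 218 175 137 133 200 186 162  99  93  94  97 158 194
  170]
 [143 105 107 109  99 110 113 107 113 147 151 162 100 124 172 183 131 120
  119]
 [159 164 164 163 157 165 140 128 128 136 132 116  94 105 119 119 117 122
  124]]
```

The side image shows bail tab and lid both ~2 px (≈4 mm) lower: the seal is being squeezed with the rod in the groove. Push on to the stop.

Call:
drive_tool:
  motion:
    - [[1.5,0,10.3],[0,0,0]]
    - [[3,0,10],[0,0,0]]
    - [[3,0,5],[0,0,0]]
    - [[0,0,0],[0,0,0]]
    - [[0,0,0],[0,0,0]]

```text
time_s: 27.05
position: [0.4995, 0.0084, 0.0382]
tcp_rot: [[0.993, -0.062, 0.099], [-0.062, -0.998, -0.008], [0.099, 0.002, -0.995]]
force: [-1.1, -0.5, 0.2]
opening: 0.007
grasp_force: 0.0
```

Call:
drive_tool:
  motion:
    - [[1,0,3],[0,0,0]]
    - [[0,0,3],[0,0,0]]
    - [[0,0,0],[0,0,0]]
    - [[0,0,0],[0,0,0]]

```text
time_s: 27.45
position: [0.5017, 0.0082, 0.0342]
tcp_rot: [[0.993, -0.062, 0.101], [-0.062, -0.998, -0.009], [0.102, 0.003, -0.995]]
force: [-1.8, -0.1, 12.3]
opening: 0.006
grasp_force: 6.2
```

Run:
```python
from arc import *
fix(.1,-79,33)
```

```text
[-12.3035  38.3383 112.2724   1.8537  23.6009  79.5998]
27.45 TCP [-78.6909  -1.2195  34.248 ] grasp [-80.6257  -1.1726  53.1492] F [-1.8172 -0.1481 12.2773] open 0.006036808313271418 6.21656082890695 tilt 0.10201016853557535
rotvec [ 0.0025 -0.002   0.001 ] shift [-0.4313 -1.2229  1.2072]
```

Call:
drive_tool:
  motion:
    - [[-5,0,-20],[0,0,0]]
    - [[-25,0,-45],[0,0,0]]
    - [[-20,0,-45],[0,0,0]]
    - [[0,0,-45],[0,0,0]]
    - [[0,0,-45],[0,0,0]]

```text
time_s: 27.95
position: [0.431, 0.0133, 0.2271]
tcp_rot: [[0.993, -0.063, 0.099], [-0.062, -0.998, -0.008], [0.099, 0.002, -0.995]]
force: [1.6, -1.6, 0.1]
opening: 0.004
grasp_force: 0.0
```

Call:
drive_tool:
  motion:
    - [[0,0,-30],[0,0,0]]
    - [[0,0,0],[0,0,0]]
    - [[0,0,0],[0,0,0]]
    - [[0,0,0],[0,0,0]]
    - [[0,0,0],[0,0,0]]

```text
time_s: 28.45
position: [0.4287, 0.0135, 0.2539]
tcp_rot: [[0.993, -0.062, 0.096], [-0.062, -0.998, -0.008], [0.097, 0.002, -0.995]]
force: [-0.5, 0.4, 0.4]
opening: 0.003
grasp_force: 0.0
```

Run:
```python
from arc import *
rep();st=read_state()
w=capture("wrist")[:,:,::-1];cv2.imwrite("pics/w9.png",w);g=cv2.cvtColor(w,6)
C=cam("wrist",st)
W=lambda x,y,z:o+u*x*1e-3+v*y*1e-3+[0,0,z*1e-3]
for nm,a_,b_ in(("rod y14",(-25,14,161),(25,14,161)),("rod y-14",(-25,-14,161),(25,-14,161)),("rod y30",(-25,30,161),(25,30,161)),("rod y-30",(-25,-30,161),(25,-30,161)),("lever x-line",(-115,0,31),(-55,0,31)),("lever y-line",(-88,-30,31),(-88,30,31))):
    a=proj(C,W(*a_));b=proj(C,W(*b_));n=51
    xs=np.linspace(a[0],b[0],n).astype(np.float32);ys=np.linspace(a[1],b[1],n).astype(np.float32)
    print(nm,a.round(),b.round(),cv2.remap(g,xs[None],ys[None],1)[0])
```

```text
28.45 TCP [-151.834    -0.6098  253.907 ] grasp [-153.6702   -0.5791  272.8181] F [-0.5232  0.3725  0.3674] open 0.002512114643413893 0.0 tilt 0.09678950499968093
rod y14 [262.  67.] [261.  -2.] [156 146 111  74  66  64  63  69  83 106 138 171 198 187 151 130 138 151
 150 125  83  74  97 135 165 171 155 140 134 127 145 173 198 206 193 181
 191 207 217 222 222 222 222 221 221 221 221 218 207 126   0]
rod y-14 [297.  67.] [297.  -2.] [227 217 167  97  69  63  64  65  85 119 152 181 201 213 204 188 199 205
 165 113  87 102 125 146 159 154 142 140 141 142 164 185 203 207 197 186
 203 223 225 224 224 223 224 222 222 222 222 221 219 151   0]
rod y30 [242.  67.] [241.  -2.] [231 230 230 230 229 230 230 231 217 178 155 161 194 224 227 227 228 227
 227 226 221 172 114 128 157 157 175 211 223 224 223 223 222 222 222 218
 216 217 210 191 178 176 165 135 105  90  86  86  87  51   0]
rod y-30 [316.  67.] [318.  -2.] [235 235 235 234 234 234 231 213 177 156 149 157 193 227 231 231 231 230
 231 228 195 123 120 153 160 165 204 226 228 227 226 227 226 225 222 220
 220 217 206 188 174 173 164 137 114 106 103 100  98  66   0]
lever x-line [280. 171.] [280. 122.] [ 99 104 106 105 104 103 102  98  97  94  91  85  73  64  63  83 119 155
 180 192 194 193 193 193 194 196 196 195 195 196 196 197 197 197 197 197
 197 197 198 197 192 170 148 146 163 166 147 114  86  83  99]
lever y-line [303. 149.] [256. 149.] [ 84  83  82  83  84  84  85  87  89  92  94  94  94  96  94  98 118 155
 181 192 194 194 193 193 194 194 193 193 193 192 192 193 193 192 192 172
 127  84  71  77  84  88  89  89  90  92  92  93  94  95  95]
```

The wrist image shows the rod between the saddle lips. The lever tab lies level at about x −95..−67 mm, z 31, which is the lever at 0, and the arm is clear of everything. Handing in.

```bash
python3 -c "
from rig import *
print(hand_in())"
```

```text
the job is handed in; nothing more can be done
None
```

I handed the job in at about 28.5 s; the judge gave no verdict. By my last measurements the lid is on the mouth, the rod lies in the saddle groove, the lever is down on its stop, the lid sank about 4 mm (rough side-camera estimate) as the lever came down, and the arm is clear of everything. I never touched the grease tin, pliers or brush, but did not re-measure where they lie.

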